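Load the battery carrier and hold it up level

ROBOT

A 6-joint arm with a two-finger parallel gripper is mounted at the origin on the work surface. World frame = base frame: x ahead of the robot, y to its left, z up, the work surface at z = 0. Lengths are in m, angles in rad, forces in N, time in s.
With the tool pointing down it reaches from about 0.35 to 0.975 m from the base axis. Payload 17.4 kg.
Tool frame: the origin (TCP) lies midway between the tips of the shut fingers; the grasp point (between the pads) lies 19 mm behind it; z points along the fingers, y is the direction in which the jaws open and shut (so a half turn about z gives the same grasp; the last joint's range is limited). The gripper opens to 85 mm and grips with 20 to 120 N. Pads are 22 mm wide; open, the fingers measure 114 mm over their backs; the gripper's body (76 mm by 85 mm) begins 54 mm behind the grasp point. The pads swing forward as they close: fully open they stand 13 mm farther back than shut.
Start: joints at [1.148, 0.116, 1.442, -0, 1.584, -0.038], TCP at [0.253, 0.626, 0.205] pointing down, gripper open.
Joint ranges: [-2.83, 2.83], [-0.83, 2.19], [0.07, 2.5], [-1.14, 4.28], [0.01, 3], [-2.97, 2.97]. Speed limits (rad/s): [1.89, 1.89, 2.22, 3.14, 3.14, 3.14].

INTERFACE

Orientations are given as a unit quaternion [w, x, y, z].
In Python, from workcell import get_state, eyes, job gives the robot as it stands. The module is installed in compiled form; this text tells all that it offers.
- The arm moves only by the tool step_arm, never from a script. Its argument "series" is a list of rows, each a list of 5 numbers: the opening, from 0 (shut) to 1 (fully open), then the shift along the tool's x, y, z in mm, then the turn about the tool's z in degrees. A call has 1 to 5 rows; each row shifts and turns the pose as measured when the row begins, along the tool's axes as they then stand; what a row does not reach is not made up. A row lasts 1/8 s, in which the tool goes at most 62.5 mm and 10.7 degrees, less where a joint would pass 70% of its speed; a pose out of reach is approached as far as the arm can. A call with a gripper value outside its range is refused whole. The fingers move at their own pace and stop on an object; the grip force is fixed at half the most. Time passes only in rows, so rows that do not move let the fingers close. It gives the time, the measured TCP pose, the force and the opening at its end, in the units of the state.
- get_state(): the state, without advancing time (a new reading comes with each control period).
- eyes.grab_frame(name): name is "scene" or "top" or "wrist"; returns (picture, depth): 400x640x3 uint8, red, green, blue; 400x640 float32, m along the optical axis (not along the pixel's ray), 0 where there is no reading.
- eyes.calibration(name): a dict with "mtx" (3x3 intrinsics, pixels), "R" (3x3) and "t" (3): a world point X has camera coordinates R X + t; the wrist camera has in their place "mount" (4x4, takes a point from camera to tool coordinates, whose origin is the TCP and whose axes are the flange's). Camera axes: x right, y down, z forward; pixel columns grow to the right and rows downward; lengths in m; the calibration is good to about 2 mm. A picture is of the moment at which its call begins: read the wrist's pose just before it. calibration takes no time and is no camera call.
- job.sign_off(): hands the job in, once; it reports no verdict.
The state is a dict: "time_s": time; "joints": joint angles; "dq": joint speeds; "tau": joint torques, N m; "tcp_pos": TCP position; "eef_rot": TCP orientation; "force": force on the tool from outside, world axes, zero at the start; "wrist_torque": the same for the moment, N m; "finger_gap": finger opening in m.
Only numpy, scipy, OpenCV 4.12 (cv2) and the standard library are available. Lean on these libraries where they do the work, as an engineer would, in place of code of your own. Each camera call takes 0.05 s, during which the arm holds its last target.

TASK

Take the loose stepped battery pack from the shelf and press it fully home into the empty pocket of the carrier while the carrier stands on the shelf, until its shoulder is flush on the rim; a stiff pad in the pocket resists, so its own weight is not enough. Then take the carrier by its bar handle, lift it about 10 cm clear of the shelf with both packs in it, keeping it level all the way, and finish while still holding it there, level and still, carried by the gripper alone. Leave the other things on the shelf where they are.

Things in the scene. Friction and masses are not known exactly. Their poses are not given: they have to be found in the camera images.
- pack_mid (a point): Centre of the loose stepped battery pack: black plastic, 85 mm tall, 0.16 kg, upright on the shelf. From below: plug 34 x 54 mm, 41 mm tall; shoulder plate 46 x 66 mm, 41 to 49 mm up; head 36 x 52 mm, 49 to 85 mm up. This point is 42.5 mm up. x runs along the short sides, y the long, z up; same after half a turn. Grip the head across its 36 mm, fingertips above the shoulder.
- seat (a point): Over the carrier's empty pocket, 1.5 mm above the rim, 75 mm from the handle along carrier +y: pack_mid lies here, axes parallel (or half a turn round), when home, shoulder on rim. Pocket 38 x 58 mm (x, y), 3 mm chamfer, 2 mm play each side. A pad stops the plug 7 to 10 mm short of home; a push of 7 to 10 N slides it down and it stays. Fingers closing along x clear the handle.
- pad (a joint): How far the pad in the empty pocket has been pushed down (m): 0 to 0.003 at the start, about 0.010 when the pack is home.
- carrier_handle (a point): Centre of the carrier's bar handle: straight bar along the carrier's x, 14 mm wide (y), 18 mm high, 92 mm free between two end posts; centre 135 mm above the carrier's underside, 85 mm above its rim. Site axes are the carrier's, z up. It lies over the centre of mass when both packs are in. Tops of packs that are home are 41 mm below this point.
- carrier: The carrier: grey plastic block 120 (x) x 230 (y) x 50 mm (z) with two equal pockets, one each side of the handle, one already holding a pack; about 0.4 kg empty, 0.72 kg with both packs. Loose on the shelf, at any yaw. Origin at the centre of its underside, z up.
- full_pack_mid (a point): Centre of the pack that already sits in the carrier's other pocket, same shape as the loose one; stays there.
- full_seat (a point): Point of the carrier where full_pack_mid lies when that pack is home, 75 mm from the handle along the carrier's -y.
- brick_pack: Bystander: plain black battery block without a step, 50 x 85 x 60 mm; does not go in the carrier. Origin at the centre of its underside.
- tin: Bystander: empty open steel tin, 74 mm across, 110 mm tall. Origin at the centre of its underside.
- bottle: Bystander: blue bottle, 66 mm across, 220 mm tall. Origin at the centre of its underside.
- jar: Bystander: open clear glass jar, 76 mm across, 120 mm tall. Origin at the centre of its underside.
- jar_lid: Bystander: flat steel jar lid, 70 mm across, 12 mm thick. Origin at the centre of its underside.
- coat_hook: Bystander: white plastic coat hook lying flat, 70 x 70 x 15 mm. Origin at the centre of its base plate's underside.
Things that resemble listed ones, but are neither listed nor needed, are in the scene too. Leave any orange or purple look-alike of the part that bears full_pack_mid alone.

How it is judged:
By the outcome, as a careful person would: the job done as asked, in the order asked, and still so for the second after the job is handed in, while the arm keeps its last pose, push and grip.
It also fails if it takes over 54 s, if anything falls off the work surface, if the arm or the gripper's body presses on something with over 40 N, if the wrist force passes 120 N, or if a joint passes its speed limit or range.

## Working session

There is one attempt and no reset: what is moved stays moved. The work goes in short steps, Python scripts to look and compute and a tool call to move; the robot and the scene stay as the last step left them, time stands still between calls to the robot, and variables do not carry over. Pictures are saved under pics/ and viewed, and the job is handed in when it is done.

Besides the shell and the picture viewer there is one more tool, called after "Request:" as name(argument=value, ...), one argument or row to a line, values as JSON. step_arm: Moves the arm, as the interface text tells. Its arguments: {"type":"object","properties":{"series":{"type":"array","items":{"type":"array","items":{"type":"number"}}}},"required":["series"]}

```bash
mkdir -p pics; python3 - <<'E'
from workcell import get_state, eyes
import cv2, numpy as np, pickle
print(get_state())
for n in ["scene","top"]:
    p,d=eyes.grab_frame(n); cv2.imwrite(f"pics/{n}0.png",p[...,::-1]); np.savez(f"{n}0.npz",p=p,d=d)
    print(n,eyes.calibration(n), (d>0).mean())
print(eyes.calibration("wrist"))
E
```

```text
{'time_s': 0.0, 'joints': array([ 1.14815399e+00,  1.16496224e-01,  1.44227292e+00, -2.79965081e-05,
        1.58404287e+00, -3.77921113e-02]), 'dq': array([-0.00054222,  0.00117587,  0.00208406, -0.00153545,  0.00128523,
       -0.00239101]), 'tau': array([-5.09098070e-03, -7.31984639e+01, -6.32477331e+01, -2.74382937e-04,
        6.43251609e-03,  7.00294777e-05]), 'tcp_pos': array([0.25332269, 0.62540525, 0.20385055]), 'eef_rot': array([-1.25494037e-04,  1.91239946e-01,  9.81543128e-01, -5.96787018e-04]), 'force': array([ 0.4275091 , -0.40491128,  0.81455043]), 'wrist_torque': array([-0.05174445, -0.0104195 , -0.01377225]), 'finger_gap': 0.08545588071159249}
scene {'mtx': array([[459.941774  ,   0.        , 320.58737639],
       [  0.        , 459.941774  , 198.24589712],
       [  0.        ,   0.        ,   1.        ]]), 'R': array([[-0.17669546,  0.98421911,  0.00956291],
       [ 0.84324925,  0.15638412, -0.51427105],
       [-0.50765089, -0.08280544, -0.85757439]]), 't': array([ 0.09447271, -0.42876842,  1.46504365])} 0.99603515625
top {'mtx': array([[476.70786639,   0.        , 322.86771522],
       [  0.        , 476.70786639, 203.52278266],
       [  0.        ,   0.        ,   1.        ]]), 'R': array([[-0.01239753, -0.99972605, -0.01985265],
       [-0.9955656 ,  0.0141926 , -0.09299309],
       [ 0.09324938,  0.01861173, -0.99546881]]), 't': array([0.0094431 , 0.58305227, 1.36991821])} 0.996125
{'mtx': array([[311.19549436,   0.        , 319.75347138],
       [  0.        , 311.19549436, 196.5196264 ],
       [  0.        ,   0.        ,   1.        ]]), 'mount': array([[ 2.11922939e-05, -9.44494586e-01, -3.28526979e-01,
         8.44772525e-02],
       [ 9.99999572e-01,  3.23916072e-04, -8.66731530e-04,
        -1.65281425e-03],
       [ 9.25038406e-04, -3.28526820e-01,  9.44494189e-01,
        -1.68619801e-01],
       [ 0.00000000e+00,  0.00000000e+00,  0.00000000e+00,
         1.00000000e+00]])}
```

View pics/scene0.png

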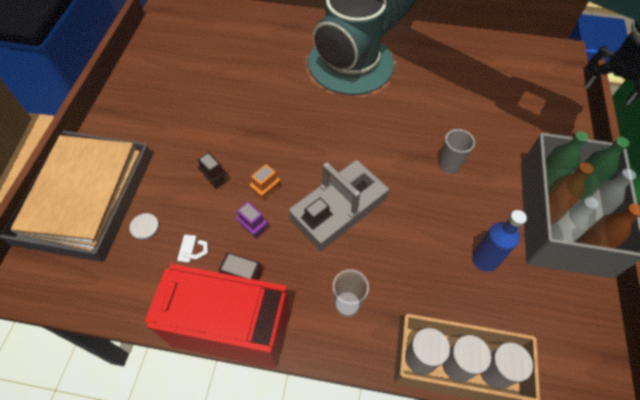

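View pics/top0.png

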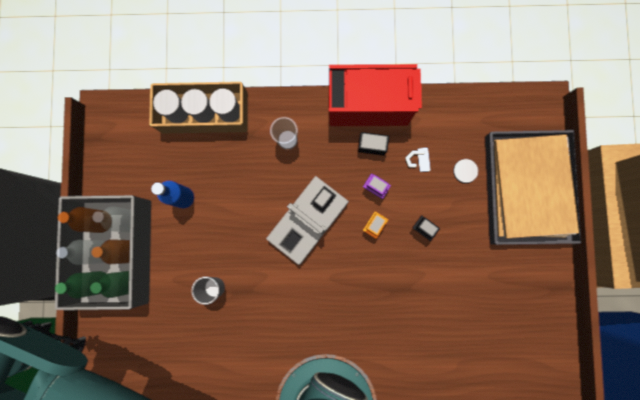

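```bash
python3 - <<'E'
import cv2, numpy as np
a=cv2.imread("pics/top0.png");b=cv2.imread("pics/scene0.png")
c1=cv2.resize(a[205:250,395:455],(400,300),interpolation=cv2.INTER_CUBIC)
c2=cv2.resize(b[145:195,180:247],(400,300),interpolation=cv2.INTER_CUBIC)
c3=cv2.resize(a[170:270,255:388],(400,300),interpolation=cv2.INTER_CUBIC)
c4=cv2.resize(b[155:250,270:397],(400,300),interpolation=cv2.INTER_CUBIC)
cv2.imwrite("pics/crop0.png",np.vstack([np.hstack([c1,c2]),np.hstack([c3,c4])]))
E
```

```text
(no output)
```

View pics/crop0.png

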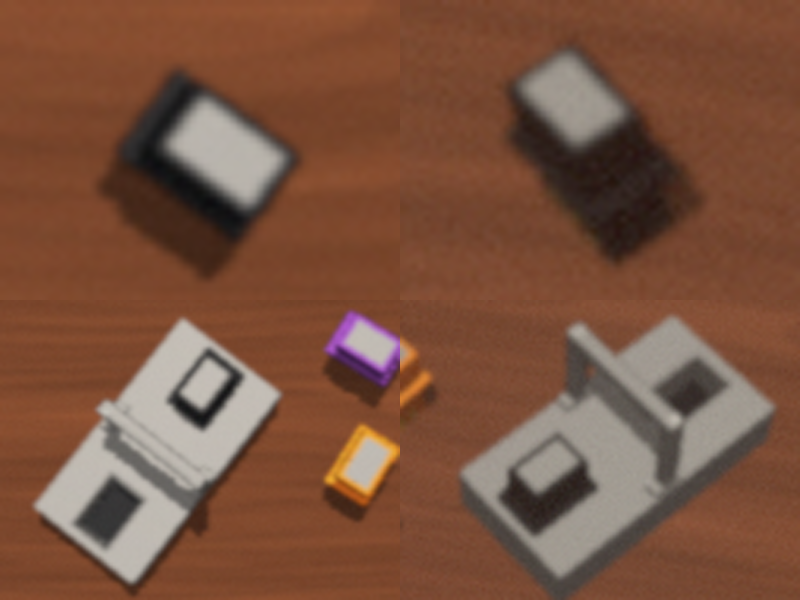

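The candidates are the black pack at top (426,228), the black block at (374,142), the orange one at (376,224) and the purple one at (377,186). The one at (426,228) is black, has a step and stands upright, as the crop confirms, so that's the loose pack. The block at (374,142) has no step (brick_pack), and the coloured ones are to be left alone. The carrier's empty pocket is at top (291,241).

```bash
cat > h.py <<'E'
import numpy as np, cv2
from scipy.spatial.transform import Rotation as Rn
from workcell import get_state, eyes
def cloud(d,n,st=None):
    c=eyes.calibration(n); K=c["mtx"]; v,u=np.mgrid[0:400,0:640]
    P=np.stack([(u-K[0,2])/K[0,0]*d,(v-K[1,2])/K[1,1]*d,d],-1)
    if n=="wrist":
        M=c["mount"]; q=st["eef_rot"]; R=Rn.from_quat([q[1],q[2],q[3],q[0]]).as_matrix()
        return (P@M[:3,:3].T+M[:3,3])@R.T+st["tcp_pos"]
    return (P-c["t"])@c["R"]
def rect(W,zlo,zhi,d,cx,cy,r,off=(0,0)):
    m=(d>0)&(W[...,2]>zlo)&(W[...,2]<zhi)&(np.hypot(W[...,0]-cx,W[...,1]-cy)<r)
    pts=W[m][:,:2].astype(np.float32)
    if len(pts)<5: return None
    (c,s,a)=cv2.minAreaRect(pts*1000)
    b=cv2.boxPoints((c,s,a)); e=[b[1]-b[0],b[2]-b[1]]; e=max(e,key=np.linalg.norm)
    yaw=np.degrees(np.arctan2(e[1],e[0]))%180
    return dict(n=len(pts),c=np.round(c,1),s=np.round(sorted(s),1),longyaw=round(yaw,1),mean=np.round(pts.mean(0)*1000,1),z=round(float(np.median(W[m][:,2]))*1000,1))
E
python3 - <<'E'
from h import *
for n in ["top","scene"]:
    z=np.load(n+"0.npz"); d=z["d"]; W=cloud(d,n)
    px=dict(top=[(427,227),(291,241),(308,221),(323,199)],scene=[(209,163),(362,184),(340,185),(317,208)])[n]
    for u,v in px: print(n,u,v,W[v,u].round(3))
    p=W[px[0][1],px[0][0]]
    print("pack top",rect(W,.072,.1,d,p[0],p[1],.06)); print("shoulder+",rect(W,.03,.1,d,p[0],p[1],.06))
    c=W[px[2][1],px[2][0]]
    print("rim",rect(W,.04,.06,d,c[0],c[1],.17)); print("bar",rect(W,.12,.16,d,c[0],c[1],.09))
    f=W[px[3][1],px[3][0]]; print("fullpack",rect(W,.08,.11,d,f[0],f[1],.05))
E
```

```text
top 427 227 [ 0.508 -0.288  0.09 ]
top 291 241 [0.475 0.097 0.018]
top 308 221 [0.526 0.04  0.142]
top 323 199 [ 0.589 -0.     0.096]
pack top {'n': 256, 'c': array([ 507.1, -290.8]), 's': array([37.2, 52.4]), 'longyaw': np.float32(52.8), 'mean': array([ 507. , -289.9], dtype=float32), 'z': 85.5}
shoulder+ {'n': 382, 'c': array([ 505.4, -289.4]), 's': array([44.3, 67.3]), 'longyaw': np.float32(49.2), 'mean': array([ 506.4, -285.9], dtype=float32), 'z': 83.8}
rim {'n': 2589, 'c': array([503.4,   8.7]), 's': array([223., 230.]), 'longyaw': np.float32(141.4), 'mean': array([533. ,  47.1], dtype=float32), 'z': 50.9}
bar {'n': 228, 'c': array([535.2,  48.5]), 's': array([ 14. , 115.7]), 'longyaw': np.float32(51.3), 'mean': array([534.6,  47.8], dtype=float32), 'z': 144.4}
fullpack {'n': 247, 'c': array([593.9,   1.9]), 's': array([36.2, 52.1]), 'longyaw': np.float32(141.1), 'mean': array([593.1,   1.7], dtype=float32), 'z': 95.0}
scene 209 163 [ 0.507 -0.292  0.082]
scene 362 184 [0.457 0.097 0.017]
scene 340 185 [0.542 0.046 0.129]
scene 317 208 [0.591 0.001 0.091]
pack top {'n': 292, 'c': array([ 506., -293.]), 's': array([36.1, 56.8]), 'longyaw': np.float32(52.2), 'mean': array([ 508.4, -291.4], dtype=float32), 'z': 85.2}
shoulder+ {'n': 525, 'c': array([ 506.5, -292.9]), 's': array([45.4, 67.9]), 'longyaw': np.float32(53.4), 'mean': array([ 513.9, -288.2], dtype=float32), 'z': 79.1}
rim {'n': 2949, 'c': array([506.2,  14. ]), 's': array([208.6, 233.3]), 'longyaw': np.float32(140.9), 'mean': array([541.8,  46.1], dtype=float32), 'z': 50.4}
bar {'n': 389, 'c': array([534.2,  46.2]), 's': array([ 16.7, 116.9]), 'longyaw': np.float32(51.8), 'mean': array([538. ,  47.7], dtype=float32), 'z': 143.0}
fullpack {'n': 356, 'c': array([592.6,  -0.6]), 's': array([37.1, 53.3]), 'longyaw': np.float32(141.8), 'mean': array([5.95e+02, 2.00e-01], dtype=float32), 'z': 93.8}
```

```bash
cat >> h.py <<'E'
def plan(x,y,z=None,yaw=None):
    "target in mm (TCP), yaw of tool y in deg -> total shift in present tool axes and turn"
    s=get_state(); q=s["eef_rot"]; R=Rn.from_quat([q[1],q[2],q[3],q[0]]).as_matrix()
    p=s["tcp_pos"]*1000; y0=np.degrees(np.arctan2(R[1,1],R[0,1]))
    D=np.array([x,y,p[2] if z is None else z])-p
    print("t",round(s["time_s"],2),"tcp",p.round(1),"yaw",y0.round(1),"tilt",np.degrees(np.arccos(-R[2,2])).round(2),"toolshift",(R.T@D).round(1),end=" ")
    if yaw is not None: print("turn",round(-((yaw-y0+180)%360-180),1),end="")
    print(" F",s["force"].round(1),"gap",round(s["finger_gap"]*1000,1))
E
python3 -c "
from h import *
plan(507,-291,204,-37.3)"
```

```text
t 0.1 tcp [253.3 625.5 203.9] yaw 68.0 tilt 0.06 toolshift [-5.792e+02 -7.542e+02  7.000e-01] turn 105.3 F [ 0.3  0.1 -0.9] gap 85.3
```

Request:
step_arm(
  series=[
    [1,-36,-47,0,0],
    [1,-36,-47,0,0],
    [1,-36,-47,0,0],
    [1,-36,-47,0,0],
    [1,-36,-47,0,0],
  ],
)

```text
time_s: 0.72
tcp_pos: [0.3321, 0.3342, 0.2008]
eef_rot: [-0.001, 0.189, 0.982, -0.003]
force: [0.4, 0.4, 0.1]
finger_gap: 0.0855
```

Request:
step_arm(
  series=[
    [1,-36,-47,0,0],
    [1,-36,-47,0,0],
    [1,-36,-47,0,0],
    [1,-36,-47,0,0],
    [1,-36,-47,0,0],
  ],
)

```text
time_s: 1.35
tcp_pos: [0.4121, 0.0399, 0.2017]
eef_rot: [0.0, 0.188, 0.982, -0.003]
force: [1.5, 0.5, -0.1]
finger_gap: 0.0852
```

Request:
step_arm(
  series=[
    [1,0,0,0,10.5],
    [1,0,0,0,10.5],
    [1,0,0,0,10.5],
    [1,0,0,0,10.5],
    [1,0,0,0,10.5],
  ],
)

```text
time_s: 1.98
tcp_pos: [0.4121, 0.0346, 0.2004]
eef_rot: [0.001, 0.612, 0.791, -0.003]
force: [0.2, 0.7, 1.1]
finger_gap: 0.0853
```

Request:
step_arm(
  series=[
    [1,0,0,0,10.5],
    [1,0,0,0,10.5],
    [1,0,0,0,10.5],
    [1,0,0,0,10.5],
    [1,0,0,0,10.5],
  ],
)

```text
time_s: 2.6
tcp_pos: [0.4113, 0.0345, 0.1991]
eef_rot: [0.001, 0.903, 0.429, -0.003]
force: [-0.5, -0.3, -0.9]
finger_gap: 0.0857
```

```bash
python3 -c "
from h import *
plan(507,-291,204,-37.3)"
```

```text
t 2.6 tcp [411.3  34.5 199.1] yaw -39.2 tilt 0.43 toolshift [-191.8  279.8   -3.5] turn -1.9 F [-0.5 -0.3 -0.9] gap 85.7
```

Request:
step_arm(
  series=[
    [1,-32,47,0,-2],
    [1,-32,47,0,0],
    [1,-32,47,0,0],
    [1,-32,47,0,0],
    [1,-32,47,0,0],
  ],
)

```text
time_s: 3.22
tcp_pos: [0.5005, -0.2408, 0.1999]
eef_rot: [0.001, 0.896, 0.445, -0.003]
force: [0.6, 0.5, 0.6]
finger_gap: 0.0855
```

```bash
python3 -c "
from h import *
plan(507,-291,200,-37.3)"
```

```text
t 3.23 tcp [ 500.5 -240.8  199.9] yaw -37.2 tilt 0.34 toolshift [-36.1  35.5   0.2] turn 0.1 F [0.6 0.5 0.6] gap 85.5
```

Request:
step_arm(
  series=[
    [1,-36,35,0,0],
    [1,0,0,0,0],
  ],
)

```text
time_s: 3.48
tcp_pos: [0.5065, -0.2953, 0.1983]
eef_rot: [0.0, 0.896, 0.443, -0.003]
force: [-0.3, 1.9, -0.1]
finger_gap: 0.0856
```

```bash
cat > w.py <<'E'
import sys
from h import *
s=get_state(); p,d=eyes.grab_frame("wrist"); n=sys.argv[1]
cv2.imwrite(f"pics/{n}.png",p[...,::-1]); np.savez(n+".npz",p=p,d=d)
W=cloud(d,"wrist",s)
import pickle; pickle.dump((s,W,d),open(n+".pkl","wb"))
E
python3 w.py w1; python3 - <<'E'
from h import *; import pickle
s,W,d=pickle.load(open("w1.pkl","rb"))
print(rect(W,.075,.1,d,.507,-.291,.06),rect(W,.044,.053,d,.507,-.291,.07))
plan(507,-291,200,-37.3)
E
```

```text
{'n': 2028, 'c': array([ 505.3, -295.3]), 's': array([36. , 51.3]), 'longyaw': np.float32(51.9), 'mean': array([ 506.4, -293.8], dtype=float32), 'z': 84.6} {'n': 647, 'c': array([ 505.3, -295.4]), 's': array([45.8, 65. ]), 'longyaw': np.float32(52.0), 'mean': array([ 514.9, -283.7], dtype=float32), 'z': 48.2}
t 3.52 tcp [ 506.5 -293.9  198.5] yaw -37.3 tilt 0.37 toolshift [ 2.6 -1.4 -1.6] turn -0.0 F [-0.8 -0.3  0.3] gap 85.5
```

View pics/w1.png

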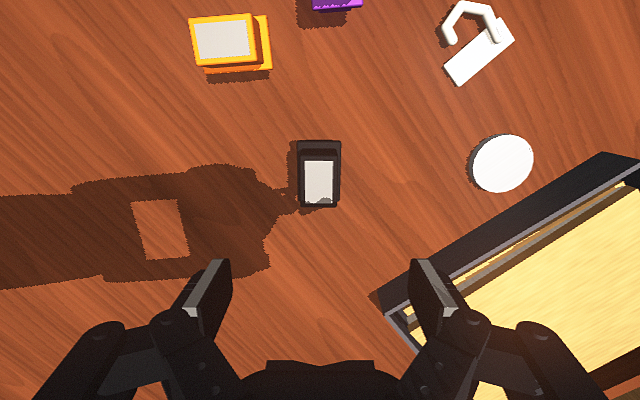

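Request:
step_arm(
  series=[
    [1,0,0,50,0.5],
    [1,0,0,40,0],
    [1,0,0,0,0],
  ],
)

```text
time_s: 3.9
tcp_pos: [0.5061, -0.2916, 0.1073]
eef_rot: [0.001, 0.898, 0.44, -0.003]
force: [-0.6, 0.4, 0.8]
finger_gap: 0.0852
```

```bash
python3 w.py w2; python3 - <<'E'
from h import *; import pickle
s,W,d=pickle.load(open("w2.pkl","rb"))
print(rect(W,.075,.1,d,.507,-.291,.06),rect(W,.044,.053,d,.507,-.291,.07))
plan(505.5,-295,53,-38)
E
```

```text
{'n': 3888, 'c': array([ 505.2, -295.4]), 's': array([36. , 51.9]), 'longyaw': np.float32(52.3), 'mean': array([ 506.8, -293.2], dtype=float32), 'z': 84.6} {'n': 1063, 'c': array([ 505.4, -295.1]), 's': array([46. , 65.2]), 'longyaw': np.float32(52.2), 'mean': array([ 517.3, -279.3], dtype=float32), 'z': 48.1}
t 3.95 tcp [ 506.9 -292.1  109.4] yaw -37.7 tilt 0.31 toolshift [-2.9  0.5 56.4] turn 0.3 F [ 0.4 -0.8  0.2] gap 85.2
```

View pics/w2.png

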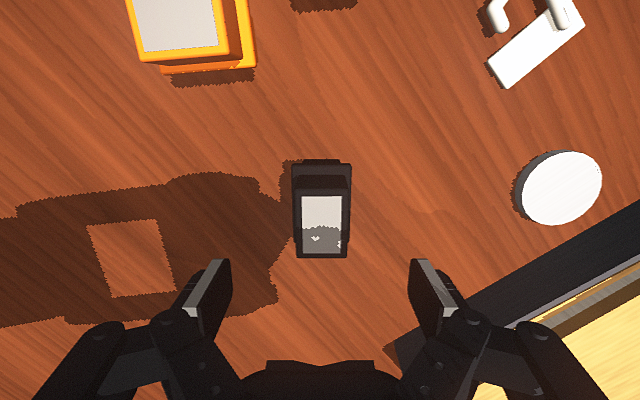

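The pack sits at (322,225), centred between the fingertips, so I'm descending.

Request:
step_arm(
  series=[
    [1,-3,0,30,0.3],
    [1,0,0,26,0],
    [1,0,0,0,0],
  ],
)

```text
time_s: 4.32
tcp_pos: [0.508, -0.2949, 0.0602]
eef_rot: [0.005, 0.899, 0.439, 0.0]
force: [-0.9, -0.5, 0.3]
finger_gap: 0.0855
```

```bash
python3 -c "
from h import *
plan(505.3,-295.2,53,-38)"
```

```text
t 4.33 tcp [ 508.  -294.9   60.2] yaw -37.9 tilt 0.63 toolshift [-1.9 -2.   7.2] turn 0.1 F [-0.9 -0.5  0.3] gap 85.5
```

Request:
step_arm(
  series=[
    [1,-1,-1,5,0],
    [1,0,0,0,0],
  ],
)

```text
time_s: 4.58
tcp_pos: [0.508, -0.2955, 0.0591]
eef_rot: [0.007, 0.898, 0.439, 0.002]
force: [-0.0, -0.7, 0.1]
finger_gap: 0.0856
```

```bash
python3 w.py w3; python3 -c "
from h import *
for i in range(3): plan(505.3,-295.2,53,-38)"
```

```text
t 4.62 tcp [ 508.3 -295.7   59.5] yaw -37.9 tilt 0.9 toolshift [-1.4 -2.8  6.4] turn 0.1 F [ 1.   0.6 -0.1] gap 85.3
t 4.62 tcp [ 508.3 -295.7   59.5] yaw -37.9 tilt 0.9 toolshift [-1.4 -2.8  6.4] turn 0.1 F [ 1.   0.6 -0.1] gap 85.3
t 4.62 tcp [ 508.3 -295.7   59.5] yaw -37.9 tilt 0.9 toolshift [-1.4 -2.8  6.4] turn 0.1 F [ 1.   0.6 -0.1] gap 85.3
```

View pics/w3.png

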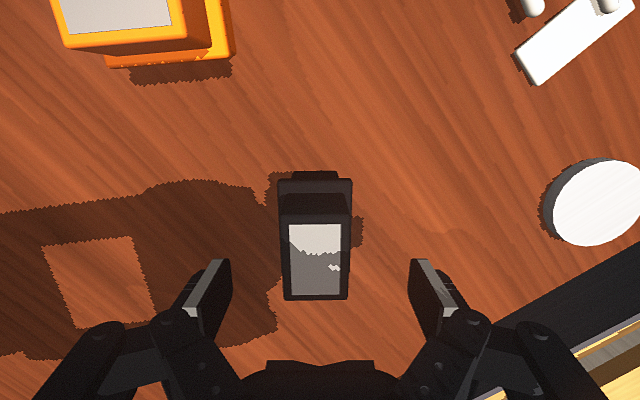

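```bash
python3 -c "
from h import *
s=get_state();print(s['joints'].round(3),s['dq'].round(3),s['tau'].round(2),s['wrist_torque'])"
```

```text
[-0.568 -0.005  1.807 -0.005  1.325  0.095] [-0.001  0.002 -0.002 -0.001 -0.003 -0.   ] [-9.000e-02 -5.707e+01 -5.722e+01 -4.000e-02 -5.000e-02 -1.000e-02] [ 0.02050114  0.0262751  -0.00450096]
```

Request:
step_arm(
  series=[
    [1,-1,-2,7,0],
    [1,0,0,0,0],
  ],
)

```text
time_s: 4.88
tcp_pos: [0.5063, -0.2955, 0.0529]
eef_rot: [0.008, 0.898, 0.439, 0.002]
force: [-0.7, -0.1, 0.0]
finger_gap: 0.085
```

```bash
python3 -c "
from h import *
s=get_state();print(s['joints'].round(3),s['dq'].round(3),s['tau'].round(2),s['wrist_torque'])
plan(505.3,-295.2,53,-38)"
```

```text
[-0.569 -0.004  1.818 -0.005  1.312  0.094] [ 0.001 -0.008 -0.018 -0.     0.004  0.001] [-1.000e-02 -5.926e+01 -5.936e+01 -3.000e-02 -2.100e-01 -2.000e-02] [-0.02681597 -0.02593332  0.00366529]
t 4.88 tcp [ 506.3 -295.5   52.9] yaw -37.9 tilt 0.96 toolshift [-0.4 -0.9 -0.1] turn 0.1 F [-0.7 -0.1  0. ] gap 85.0
```

Request:
step_arm(
  series=[
    [0,0,0,0,0],
    [0,0,0,0,0],
    [0,0,0,0,0],
    [0,0,0,0,0],
    [0,0,0,0,0],
  ],
)

```text
time_s: 5.5
tcp_pos: [0.5065, -0.2956, 0.0535]
eef_rot: [0.008, 0.898, 0.439, 0.002]
force: [-0.1, 0.5, 0.4]
finger_gap: 0.0334
```

```bash
python3 w.py w4; python3 -c "
from h import *
plan(505.3,-295.2,53,-38)"
```

```text
t 5.55 tcp [ 506.5 -295.6   53.5] yaw -37.9 tilt 0.98 toolshift [-0.4 -1.2  0.5] turn 0.1 F [-0.3  0.4  1.4] gap 33.2
```

View pics/w4.png

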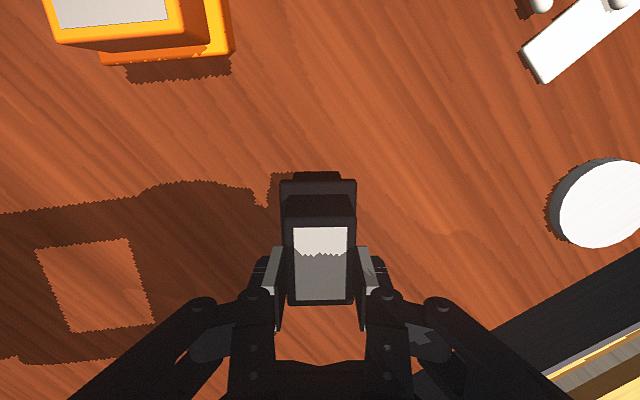

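Request:
step_arm(
  series=[
    [0,0,0,-20,0],
    [0,0,0,-55,0],
    [0,0,0,-55,0],
    [0,0,0,-50,0],
  ],
)

```text
time_s: 6.05
tcp_pos: [0.5027, -0.2921, 0.2379]
eef_rot: [0.005, 0.898, 0.439, 0.0]
force: [0.4, -0.7, -1.6]
finger_gap: 0.0335
```

```bash
python3 w.py w5; python3 -c "
from h import *
plan(476,96,None,51.3)"
```

```text
t 6.1 tcp [ 503.9 -292.9  245.7] yaw -37.9 tilt 1.09 toolshift [ 289.6 -261.    -5.8] turn -89.2 F [-0.8  1.4  7.2] gap 33.1
```

View pics/w5.png

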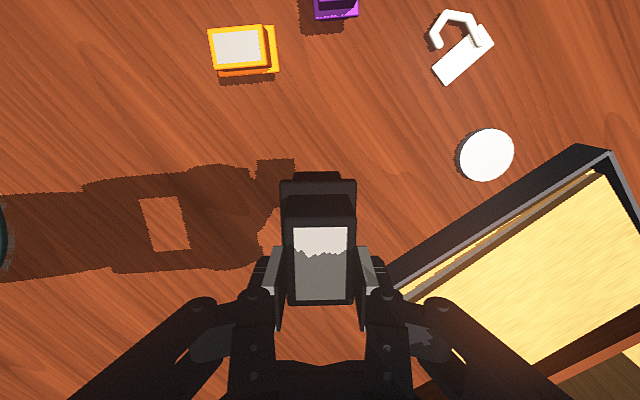

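Pack held. Carrying it over, high above the handle.

Request:
step_arm(
  series=[
    [0,41,-37,0,0],
    [0,41,-37,0,0],
    [0,41,-37,0,0],
    [0,41,-37,0,0],
    [0,41,-37,0,0],
  ],
)

```text
time_s: 6.72
tcp_pos: [0.4831, -0.0129, 0.2486]
eef_rot: [0.012, 0.9, 0.436, 0.006]
force: [1.1, 0.1, -1.2]
finger_gap: 0.0335
```

Request:
step_arm(
  series=[
    [0,41,-37,0,0],
    [0,0,0,0,-10.5],
    [0,0,0,0,-10.5],
    [0,0,0,0,-10.5],
    [0,0,0,0,-10.5],
  ],
)

```text
time_s: 7.35
tcp_pos: [0.4773, 0.0485, 0.2531]
eef_rot: [0.015, 0.677, 0.736, 0.003]
force: [0.2, -0.5, -1.0]
finger_gap: 0.0332
```

Request:
step_arm(
  series=[
    [0,0,0,0,-10.5],
    [0,0,0,0,-10.5],
    [0,0,0,0,-10.5],
    [0,0,0,0,-8],
    [0,0,0,0,0],
  ],
)

```text
time_s: 7.98
tcp_pos: [0.4762, 0.0486, 0.2581]
eef_rot: [0.017, 0.38, 0.925, -0.001]
force: [0.1, 0.1, -2.1]
finger_gap: 0.0333
```

```bash
python3 -c "
from h import *
plan(476,96,None,51.3)"
```

```text
t 7.97 tcp [476.2  48.6 258.1] yaw 45.3 tilt 1.92 toolshift [33.5 33.5 -0.7] turn -6.0 F [ 0.1  0.1 -2.1] gap 33.3
```

```bash
cat >> h.py <<'E'
def tiltv():
    s=get_state(); q=s["eef_rot"]; R=Rn.from_quat([q[1],q[2],q[3],q[0]]).as_matrix()
    print("tool z horiz comp (deg) world x,y:",np.degrees(R[:2,2]).round(2),"in tool x,y up-lean", np.degrees(R[2,:2]).round(2))
E
python3 -c "
from h import *
tiltv()"
```

```text
tool z horiz comp (deg) world x,y: [ 1.71 -0.87] in tool x,y up-lean [-1.82  0.58]
```

Request:
step_arm(
  series=[
    [0,15,15,0,-6],
    [0,17,17,0,0],
    [0,0,0,0,0],
  ],
)

```text
time_s: 8.35
tcp_pos: [0.4732, 0.0945, 0.259]
eef_rot: [0.017, 0.335, 0.942, -0.002]
force: [0.1, -0.2, -1.4]
finger_gap: 0.0332
```

```bash
python3 -c "
from h import *
tiltv();plan(476,96,None,51.3)"; python3 w.py w6;  python3 -c "
from h import *
tiltv();print(get_state()['joints'])"
```

```text
tool z horiz comp (deg) world x,y: [ 1.79 -0.86] in tool x,y up-lean [-1.94  0.47]
t 8.35 tcp [473.2  94.5 259. ] yaw 50.8 tilt 1.99 toolshift [-1.2  3.   0.1] turn -0.5 F [ 0.1 -0.2 -1.4] gap 33.2
tool z horiz comp (deg) world x,y: [ 1.8  -0.87] in tool x,y up-lean [-1.95  0.46]
[ 0.15604684 -0.33830007  1.7721455  -0.02008109  1.67904056 -0.73290825]
```

View pics/w6.png

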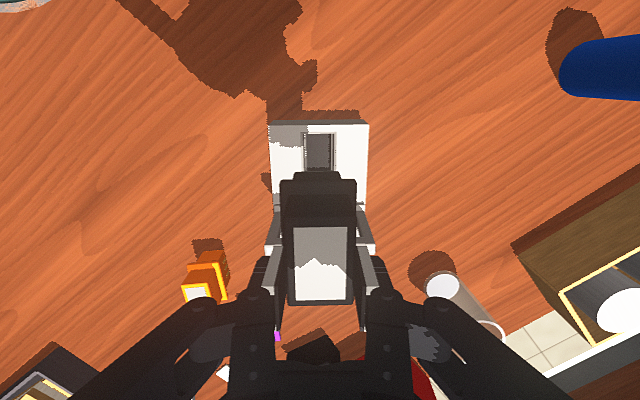

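Drift of about 2° in tool tilt shows up (tips lean outward). Testing whether stop-after-up rows shift it back.

Request:
step_arm(
  series=[
    [0,0,0,-50,0],
    [0,0,0,0,0],
  ],
)

```text
time_s: 8.65
tcp_pos: [0.4715, 0.0936, 0.3107]
eef_rot: [0.017, 0.338, 0.941, -0.002]
force: [-0.6, 0.0, -1.2]
finger_gap: 0.0333
```

```bash
python3 -c "
from h import *
eyes.grab_frame('wrist')
tiltv();plan(476,96,None,51.3)"
```

```text
tool z horiz comp (deg) world x,y: [ 1.6  -0.93] in tool x,y up-lean [-1.83  0.3 ]
t 8.7 tcp [471.1  93.5 307.9] yaw 50.5 tilt 1.86 toolshift [-2.2  5.1  0.1] turn -0.8 F [ 0.3 -1.7 -3.1] gap 33.2
```

Request:
step_arm(
  series=[
    [0,0,0,50,0],
  ],
)

```text
time_s: 8.82
tcp_pos: [0.4735, 0.0923, 0.2596]
eef_rot: [0.018, 0.338, 0.941, -0.002]
force: [0.8, 0.2, -2.3]
finger_gap: 0.0331
```

```bash
python3 -c "
from h import *
tiltv();plan(476,96,None,51.3)
for i in range(3): eyes.grab_frame('wrist');tiltv();plan(476,96,None,51.3)"
```

```text
tool z horiz comp (deg) world x,y: [ 1.87 -0.9 ] in tool x,y up-lean [-2.01  0.5 ]
t 8.82 tcp [473.5  92.3 259.6] yaw 50.4 tilt 2.08 toolshift [0.4 4.4 0. ] turn -0.9 F [ 0.8  0.2 -2.3] gap 33.1
tool z horiz comp (deg) world x,y: [ 1.28 -0.99] in tool x,y up-lean [-1.62  0.05]
t 8.88 tcp [471.4  91.9 250.4] yaw 50.4 tilt 1.62 toolshift [-0.9  6.1  0. ] turn -0.9 F [  0.9   1.2 -11.8] gap 33.8
tool z horiz comp (deg) world x,y: [ 1.18 -1.  ] in tool x,y up-lean [-1.55 -0.02]
t 8.93 tcp [470.9  91.9 252.5] yaw 50.4 tilt 1.55 toolshift [-1.3  6.4  0. ] turn -0.9 F [-0.7 -0.2 -1.5] gap 33.2
tool z horiz comp (deg) world x,y: [ 1.34 -0.98] in tool x,y up-lean [-1.65  0.1 ]
t 8.97 tcp [471.5  92.1 255.6] yaw 50.5 tilt 1.66 toolshift [-1.   5.9  0. ] turn -0.8 F [ 0.8 -0.4 -1.3] gap 33.7
```

Request:
step_arm(
  series=[
    [0,-1,5,50,-0.8],
  ],
)

```text
time_s: 9.1
tcp_pos: [0.4783, 0.0945, 0.2098]
eef_rot: [0.017, 0.332, 0.943, -0.003]
force: [1.7, -0.2, -1.7]
finger_gap: 0.0331
```

```bash
python3 -c "
from h import *
tiltv()
for i in range(2): eyes.grab_frame('wrist');tiltv();plan(476,96,None,51.3)"
```

```text
tool z horiz comp (deg) world x,y: [ 1.72 -0.92] in tool x,y up-lean [-1.92  0.36]
tool z horiz comp (deg) world x,y: [ 1.11 -1.01] in tool x,y up-lean [-1.5 -0.1]
t 9.15 tcp [475.9  94.3 200.3] yaw 51.3 tilt 1.5 toolshift [ 1.   1.4 -0. ] turn -0.0 F [  0.    0.  -12.2] gap 32.9
tool z horiz comp (deg) world x,y: [ 1.01 -1.03] in tool x,y up-lean [-1.44 -0.17]
t 9.2 tcp [475.4  94.2 202.5] yaw 51.2 tilt 1.45 toolshift [ 0.7  1.8 -0. ] turn -0.1 F [-1.4 -0.9 -3. ] gap 33.3
```

Request:
step_arm(
  series=[
    [0,0,0,0,0],
  ],
)

```text
time_s: 9.32
tcp_pos: [0.4757, 0.0941, 0.2048]
eef_rot: [0.012, 0.332, 0.943, -0.005]
force: [-0.2, -0.2, -1.0]
finger_gap: 0.0331
```

```bash
python3 w.py w7; python3 -c "
from h import *
tiltv();plan(476,96,None,51.3)"
```

```text
tool z horiz comp (deg) world x,y: [ 1.09 -1.02] in tool x,y up-lean [-1.49 -0.11]
t 9.38 tcp [475.8  94.1 204.6] yaw 51.2 tilt 1.49 toolshift [ 1.   1.6 -0. ] turn -0.1 F [ 0.3 -0.2 -2.1] gap 32.9
```

View pics/w7.png

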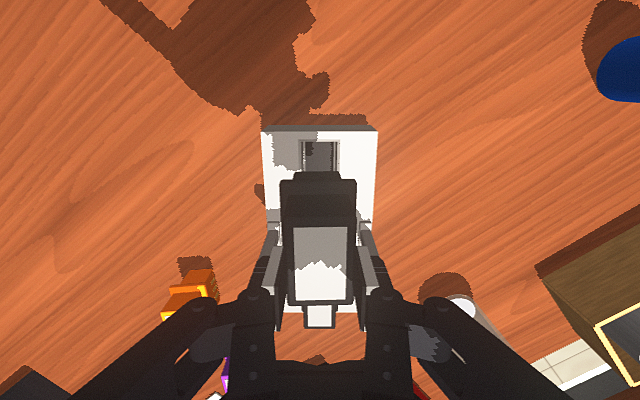

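```bash
cat > rel.py <<'E'
import sys,pickle
from h import *
s,W,d=pickle.load(open(sys.argv[1]+".pkl","rb"))
def run(W,d,n):
    m=(d>0)&(W[...,2]>.040)&(W[...,2]<.060)&(np.hypot(W[...,0]-.52,W[...,1]-.06)<.19)
    # keep largest comp
    k,l,st,_=cv2.connectedComponentsWithStats(m.astype(np.uint8)); 
    P=W[m]*1000
    best=None
    for yaw in np.arange(48,55,.1):
        a=np.radians(yaw); ex=np.array([np.cos(a),np.sin(a)]); ey=np.array([-ex[1],ex[0]])
        X=P[:,:2]@ex;Y=P[:,:2]@ey
        w=np.percentile(X,99.7)-np.percentile(X,.3)
        if best is None or w<best[0]: best=(w,yaw,ex,ey,X,Y)
    w,yaw,ex,ey,X,Y=best
    x0,x1=np.percentile(X,[.3,99.7]); y1=np.percentile(Y,99.7)
    xc=(x0+x1)/2; c=xc*ex+(y1-115)*ey; seat=xc*ex+(y1-40)*ey
    print(n,"rim w",w.round(1),"yaw",yaw.round(1),"z",np.median(P[:,2]).round(1),"carrier c",c.round(1),"seat",seat.round(1))
    return yaw,ex,ey,seat
yaw,ex,ey,seat=run(W,d,"wrist")
# pack head top: pixel region
t=s["tcp_pos"]; q=s["eef_rot"]; R=Rn.from_quat([q[1],q[2],q[3],q[0]]).as_matrix()
T=(W-t)@R*1000  # tool coords
m=(d>0)&(np.abs(T[...,0])<40)&(np.abs(T[...,1])<15.5)&(T[...,2]<-26)&(T[...,2]>-38)
v,u=np.nonzero(m); print("head px",len(u),u.min(),u.max(),v.min(),v.max())
Q=W[m]*1000; c0=Q.mean(0); A=np.c_[Q[:,:2]-c0[:2],np.ones(len(Q))]; n=np.linalg.lstsq(A,Q[:,2],rcond=None)[0]
print("head top z",c0[2].round(1),"tilt along carrier x,y deg",np.degrees(n[:2]@ex).round(2),np.degrees(n[:2]@ey).round(2))
tx=T[m][:,0]; print("head tool x range",np.percentile(tx,[.5,99.5]).round(1),"mid",np.percentile(tx,[.5,99.5]).mean().round(1))
hc=t*1000+R@np.array([np.percentile(tx,[.5,99.5]).mean(),0,-32.0])
print("head centre",hc.round(1),"err carrier x,y (move by)",((seat-hc[:2])@ex).round(1),((seat-hc[:2])@ey).round(1))
E
python3 rel.py w7
```

```text
wrist rim w 207.9 yaw 48.0 z 49.4 carrier c [500.2  11.1] seat [444.4  61.3]
head px 5687 291 355 212 305
head top z 236.0 tilt along carrier x,y deg -1.69 -2.42
head tool x range [-25.1  26.2] mid 0.5
head centre [474.7  95.  236.7] err carrier x,y (move by) -45.3 -0.1
```

```bash
python3 - <<'E'
s=open('rel.py').read()
s=s.replace("&(np.hypot(W[...,0]-.52,W[...,1]-.06)<.19)","&box(W)").replace("def run","def box(W):\n    a=np.radians(51.2); r=W[...,:2]-[.535,.048]\n    X=r@[np.cos(a),np.sin(a)];Y=r@[-np.sin(a),np.cos(a)]\n    return (abs(X)<.075)&(abs(Y)<.13)\ndef run",1)
open('rel.py','w').write(s)
E
python3 rel.py w7; python3 - <<'E'
from h import *; import pickle
for f in ["w4","w5","w6","w7"]:
    s,W,d=pickle.load(open(f+".pkl","rb")); t=s["tcp_pos"]; q=s["eef_rot"]; R=Rn.from_quat([q[1],q[2],q[3],q[0]]).as_matrix()
    T=(W-t)@R*1000
    m=(d>0)&(np.abs(T[...,0])<23)&(np.abs(T[...,1])<15)&(T[...,2]<-25)&(T[...,2]>-40)
    Q=T[m]; A=np.c_[Q[:,:2],np.ones(len(Q))]; n=np.linalg.lstsq(A,Q[:,2],rcond=None)[0]
    print(f,len(Q),"head plane in tool: deg",np.degrees(n[:2]).round(2),n[2].round(1),"tool lean",np.degrees(R[2,:2]).round(2))
E
```

```text
wrist rim w 119.5 yaw 51.1 z 49.4 carrier c [533.   43.7] seat [474.6  90.8]
head px 5687 291 355 212 305
head top z 236.0 tilt along carrier x,y deg -1.82 -2.33
head tool x range [-25.1  26.2] mid 0.5
head centre [474.7  95.  236.7] err carrier x,y (move by) -3.3 -2.6
w4 4747 head plane in tool: deg [0.07 1.53] -31.5 tool lean [-0.19  0.97]
w5 4745 head plane in tool: deg [-0.02  1.49] -31.5 tool lean [-0.23  0.59]
w6 4753 head plane in tool: deg [-0.09  1.54] -31.6 tool lean [-1.94  0.47]
w7 4752 head plane in tool: deg [-0.02  1.67] -31.5 tool lean [-1.48 -0.12]
```

Request:
step_arm(
  series=[
    [0,-2,-2,50,0],
  ],
)

```text
time_s: 9.5
tcp_pos: [0.4794, 0.0908, 0.1597]
eef_rot: [0.016, 0.332, 0.943, -0.003]
force: [0.2, -1.1, -2.0]
finger_gap: 0.0338
```

```bash
python3 -c "
from h import *
tiltv()
for i in range(2): eyes.grab_frame('wrist');tiltv();plan(476,96,None,51.3)"
```

```text
tool z horiz comp (deg) world x,y: [ 1.55 -0.95] in tool x,y up-lean [-1.81  0.23]
tool z horiz comp (deg) world x,y: [ 0.98 -1.04] in tool x,y up-lean [-1.42 -0.19]
t 9.55 tcp [476.5  90.  150.8] yaw 51.2 tilt 1.43 toolshift [ 4.1  4.4 -0.1] turn -0.1 F [ -0.9  -1.  -11. ] gap 33.0
tool z horiz comp (deg) world x,y: [ 0.87 -1.05] in tool x,y up-lean [-1.34 -0.27]
t 9.6 tcp [475.9  90.  152.6] yaw 51.2 tilt 1.37 toolshift [ 3.7  4.7 -0.1] turn -0.1 F [-1.3  0.4 -2.2] gap 33.6
```

Request:
step_arm(
  series=[
    [0,0,0,0,0],
  ],
)

```text
time_s: 9.72
tcp_pos: [0.4765, 0.0901, 0.155]
eef_rot: [0.011, 0.332, 0.943, -0.006]
force: [0.5, -0.1, -1.2]
finger_gap: 0.0337
```

```bash
python3 w.py w8; python3 rel.py w8; python3 -c "
from h import *
tiltv();plan(475,91,None,51.1)"
```

```text
wrist rim w 119.5 yaw 51.2 z 49.4 carrier c [533.1  43.9] seat [474.6  90.8]
head px 5684 291 355 212 305
head top z 186.2 tilt along carrier x,y deg -1.82 -2.21
head tool x range [-25.2  26.1] mid 0.5
head centre [475.6  91.  187. ] err carrier x,y (move by) -0.7 0.6
tool z horiz comp (deg) world x,y: [ 0.97 -1.04] in tool x,y up-lean [-1.41 -0.2 ]
t 9.78 tcp [476.5  90.2 155. ] yaw 51.2 tilt 1.42 toolshift [ 1.7 -0.3 -0. ] turn 0.1 F [ 0.6 -0.2 -0.8] gap 33.2
```

View pics/w8.png

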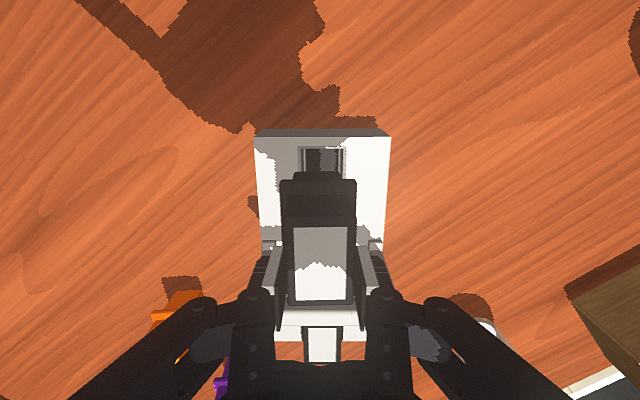

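Request:
step_arm(
  series=[
    [0,2,1,40,0],
  ],
)

```text
time_s: 9.9
tcp_pos: [0.4786, 0.0919, 0.1193]
eef_rot: [0.014, 0.332, 0.943, -0.004]
force: [0.0, 0.1, -2.4]
finger_gap: 0.0335
```

```bash
python3 -c "
from h import *
eyes.grab_frame('wrist');eyes.grab_frame('wrist')
"
```

Request:
step_arm(
  series=[
    [0,0,0,0,0],
  ],
)

```text
time_s: 10.12
tcp_pos: [0.476, 0.0916, 0.1158]
eef_rot: [0.01, 0.332, 0.943, -0.006]
force: [1.1, 0.1, -0.8]
finger_gap: 0.0331
```

```bash
python3 w.py w9; python3 rel.py w9; python3 -c "
from h import *
tiltv();plan(475,91,None,51.1)"
```

```text
wrist rim w 119.4 yaw 51.2 z 49.5 carrier c [533.1  44. ] seat [474.6  91. ]
head px 5688 291 355 212 305
head top z 147.1 tilt along carrier x,y deg -1.85 -2.16
head tool x range [-25.1  26.1] mid 0.5
head centre [475.1  92.5 147.8] err carrier x,y (move by) -1.5 -0.6
tool z horiz comp (deg) world x,y: [ 0.92 -1.05] in tool x,y up-lean [-1.37 -0.24]
t 10.18 tcp [476.1  91.6 115.8] yaw 51.2 tilt 1.39 toolshift [ 0.4 -1.1 -0. ] turn 0.1 F [ 0.7  0.4 -3.1] gap 33.4
```

View pics/w9.png

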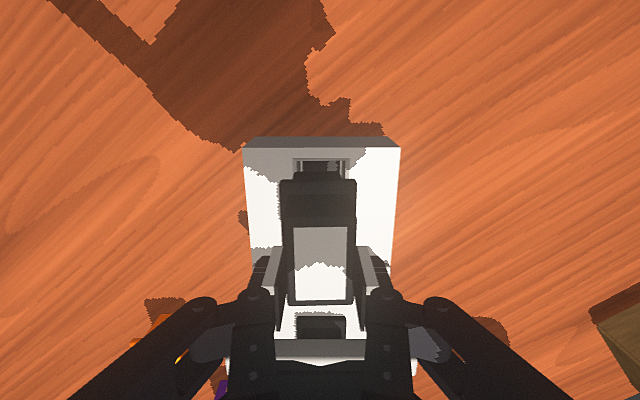

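Request:
step_arm(
  series=[
    [0,0,-0.5,22,0],
  ],
)

```text
time_s: 10.3
tcp_pos: [0.478, 0.0914, 0.0974]
eef_rot: [0.013, 0.332, 0.943, -0.004]
force: [-22.6, 3.4, 62.9]
finger_gap: 0.0334
```

```bash
python3 -c "
from h import *
for i in range(2): eyes.grab_frame('wrist');tiltv();plan(475,91,None,51.1)
"
```

```text
tool z horiz comp (deg) world x,y: [ 1.22 -0.93] in tool x,y up-lean [-1.54  0.04]
t 10.35 tcp [477.9  91.6  95.2] yaw 51.2 tilt 1.54 toolshift [ 1.9 -2.2 -0.1] turn 0.1 F [ 2.6  4.8 18.1] gap 33.6
tool z horiz comp (deg) world x,y: [ 1.24 -0.95] in tool x,y up-lean [-1.56  0.04]
t 10.4 tcp [478.   91.5  95.6] yaw 51.2 tilt 1.56 toolshift [ 2.1 -2.3 -0.1] turn 0.1 F [4.7 2.5 9.9] gap 33.4
```

```bash
python3 w.py w10; python3 rel.py w10; python3 - <<'E'
from h import *
plan(475,91,None,51.1)
p,d=eyes.grab_frame("scene"); c=cv2.resize(p[140:250,260:407,::-1],(800,600),interpolation=cv2.INTER_CUBIC); cv2.imwrite("pics/s10.png",c)
E
```

```text
wrist rim w 119.5 yaw 51.2 z 49.5 carrier c [533.1  44. ] seat [474.6  91. ]
head px 5560 290 356 206 308
head top z 131.6 tilt along carrier x,y deg -2.14 -5.8
head tool x range [-21.5  29.6] mid 4.1
head centre [474.2  94.6 127.4] err carrier x,y (move by) -2.5 -2.6
t 10.45 tcp [478.1  91.4  95.7] yaw 51.2 tilt 1.58 toolshift [ 2.2 -2.2 -0.1] turn 0.1 F [5.7 3.  9.5] gap 33.7
```

View pics/w10.png

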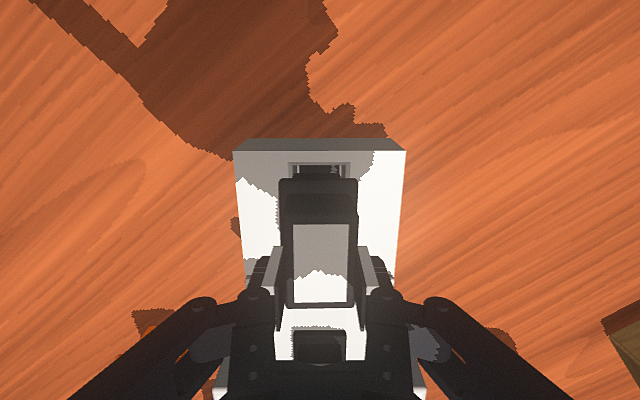

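View pics/s10.png

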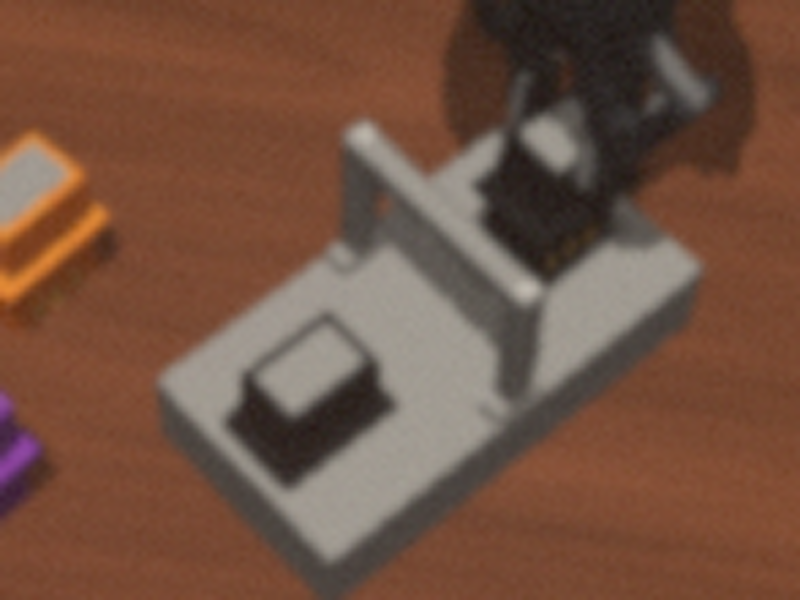

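Request:
step_arm(
  series=[
    [0,0,0,-10,0],
    [0,3,0,0,0],
    [0,0,0,0,0],
  ],
)

```text
time_s: 10.88
tcp_pos: [0.4756, 0.0935, 0.1064]
eef_rot: [0.013, 0.332, 0.943, -0.004]
force: [0.2, 0.1, -1.8]
finger_gap: 0.0335
```

```bash
python3 w.py w11; python3 rel.py w11; python3 - <<'E'
from h import *
plan(475,91,None,51.1);tiltv()
E
```

```text
wrist rim w 119.5 yaw 51.3 z 49.5 carrier c [532.7  43.9] seat [474.2  90.8]
head px 5679 290 356 206 307
head top z 142.5 tilt along carrier x,y deg -1.91 -4.59
head tool x range [-21.7  29.6] mid 4.0
head centre [471.8  96.5 138.2] err carrier x,y (move by) -3.0 -5.4
t 10.93 tcp [475.7  93.4 106.4] yaw 51.2 tilt 1.62 toolshift [-0.9 -2.3  0. ] turn 0.1 F [-0.1  0.3 -2.7] gap 33.5
tool z horiz comp (deg) world x,y: [ 1.3  -0.96] in tool x,y up-lean [-1.61  0.06]
```

View pics/w11.png

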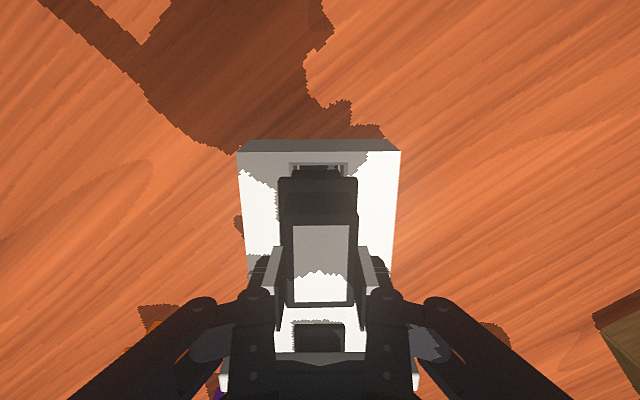

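Request:
step_arm(
  series=[
    [0,0,-1,7,0],
    [0,0,0,7,0],
  ],
)

```text
time_s: 11.18
tcp_pos: [0.4778, 0.0926, 0.0952]
eef_rot: [0.017, 0.332, 0.943, -0.003]
force: [2.3, 5.0, 63.9]
finger_gap: 0.0334
```

```bash
python3 w.py w12; python3 rel.py w12; python3 - <<'E'
from h import *
plan(475,91,None,51.1);tiltv()
E
```

```text
wrist rim w 119.4 yaw 51.4 z 49.5 carrier c [532.8  43.9] seat [474.2  90.7]
head px 3662 290 357 206 308
head top z 131.3 tilt along carrier x,y deg 1.4 -5.26
head tool x range [-22.1  29.7] mid 3.8
head centre [473.9  95.5 127.1] err carrier x,y (move by) -3.5 -3.2
t 11.22 tcp [478.   92.6  95.4] yaw 51.2 tilt 1.94 toolshift [ 1.3 -3.2 -0.1] turn 0.1 F [-0.4 -0.4 31.6] gap 33.6
tool z horiz comp (deg) world x,y: [ 1.72 -0.91] in tool x,y up-lean [-1.91  0.37]
```

```bash
python3 - <<'E'
import cv2,numpy as np
a=cv2.imread("pics/w12.png"); cv2.imwrite("pics/w12c.png",cv2.resize(a[130:380,220:430],(672,600) ,interpolation=cv2.INTER_CUBIC)[:600])
E
```

```text
(no output)
```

View pics/w12c.png

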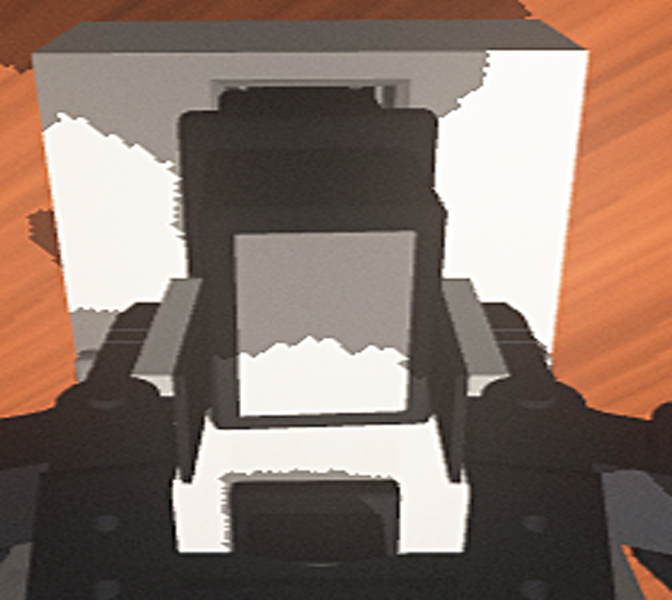

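```bash
cat > prof.py <<'E'
import sys,pickle
from h import *
s,W,d=pickle.load(open(sys.argv[1]+".pkl","rb"))
a=np.radians(51.2); ex=np.array([np.cos(a),np.sin(a)]); ey=np.array([-ex[1],ex[0]])
X=W[...,:2]@ex*1000;Y=W[...,:2]@ey*1000;Z=W[...,2]*1000
o=np.array([474.4,90.8]); X-=o@ex; Y-=o@ey
c=int(sys.argv[2])
for r in range(int(sys.argv[3]),int(sys.argv[4])): print(r,c,"X %.1f Y %.1f Z %.1f"%(X[r,c],Y[r,c],Z[r,c]))
for r in map(int,sys.argv[5].split(',')):
    print("row",r); print(" ".join("%d:%.1f/%.1f/%.0f"%(k,X[r,k],Y[r,k],Z[r,k]) for k in range(int(sys.argv[6]),int(sys.argv[7]),1)))
E
python3 prof.py w12 312 158 182 165,168,172 284 352
```

```text
158 312 X -3.3 Y 35.1 Z 49.1
159 312 X -3.3 Y 34.5 Z 49.8
160 312 X -3.3 Y 33.5 Z 48.4
161 312 X -3.3 Y 33.1 Z 49.8
162 312 X -3.3 Y 32.2 Z 49.2
163 312 X -3.3 Y 31.3 Z 48.3
164 312 X -3.3 Y 30.6 Z 48.6
165 312 X -3.4 Y 29.4 Z 46.8
166 312 X -4.0 Y 19.9 Z 15.2
167 312 X -3.3 Y 28.8 Z 49.8
168 312 X -3.3 Y 29.0 Z 53.3
169 312 X -3.2 Y 29.1 Z 55.9
170 312 X -3.2 Y 29.0 Z 58.2
171 312 X -3.1 Y 29.1 Z 60.9
172 312 X -3.1 Y 29.2 Z 63.6
173 312 X -3.0 Y 29.2 Z 65.8
174 312 X -3.0 Y 28.5 Z 65.8
175 312 X -2.9 Y 29.4 Z 70.8
176 312 X -2.5 Y 35.5 Z 92.4
177 312 X -2.5 Y 35.4 Z 94.1
178 312 X -2.5 Y 34.8 Z 94.1
179 312 X -2.4 Y 35.0 Z 96.5
180 312 X -2.4 Y 34.3 Z 96.0
181 312 X -2.4 Y 33.9 Z 96.8
row 165
284:-22.9/30.2/50 285:-22.3/30.0/49 286:-21.6/30.1/49 287:-21.0/29.8/48 288:-20.4/29.5/47 289:-19.7/29.3/46 290:-19.0/29.3/46 291:-18.2/29.5/47 292:-17.6/29.4/47 293:-16.9/29.3/46 294:-16.1/29.6/47 295:-15.5/29.1/46 296:-14.7/29.5/47 297:-14.0/29.3/47 298:-13.4/29.1/46 299:-12.6/29.5/47 300:-12.0/29.1/46 301:-11.1/29.7/48 302:-10.4/29.7/48 303:-9.8/29.4/47 304:-9.1/29.2/46 305:-8.3/29.6/48 306
[... 2394 characters left out ...]
/63 310:-4.4/28.9/62 311:-3.8/29.0/63 312:-3.1/29.2/64 313:-2.4/29.2/63 314:-1.8/28.8/62 315:-1.1/28.7/62 316:-0.4/28.7/62 317:0.2/29.1/63 318:0.9/29.0/63 319:1.5/28.7/62 320:2.2/28.9/63 321:2.9/28.8/62 322:3.5/28.8/62 323:4.2/28.6/61 324:4.9/29.1/63 325:5.5/28.7/62 326:6.2/29.0/63 327:6.9/28.6/61 328:7.5/28.8/62 329:8.2/29.1/63 330:8.8/29.0/63 331:9.5/28.8/62 332:10.2/28.8/62 333:10.8/29.0/63 334:11.5/28.8/62 335:12.2/28.7/62 336:12.8/28.8/62 337:13.6/28.2/60 338:18.1/11.3/4 339:18.7/12.2/7 340:18.7/15.9/19 341:18.7/18.9/29 342:18.7/21.9/39 343:18.9/23.8/46 344:19.5/24.3/47 345:20.1/24.4/48 346:20.7/24.8/49 347:21.5/24.5/48 348:22.1/24.9/49 349:22.8/24.9/49 350:23.6/24.8/49 351:24.2/25.1/50
```

Request:
step_arm(
  series=[
    [0,0,0,-12,0],
    [0,-1,2,0,0],
    [0,0,0,0,0],
  ],
)

```text
time_s: 11.6
tcp_pos: [0.4795, 0.0937, 0.1066]
eef_rot: [0.016, 0.332, 0.943, -0.003]
force: [-0.7, 0.4, -2.4]
finger_gap: 0.0336
```

```bash
python3 w.py w13; cat > tip.py <<'E'
import sys,pickle
from h import *
s,W,d=pickle.load(open(sys.argv[1]+".pkl","rb"))
a=np.radians(51.2); ex=np.array([np.cos(a),np.sin(a)]); ey=np.array([-ex[1],ex[0]])
X=W[...,:2]@ex*1000;Y=W[...,:2]@ey*1000;Z=W[...,2]*1000
o=np.array([474.4,90.8]); X-=o@ex; Y-=o@ey
# plug end face: dark pixels, normal along +y : points above rim with Y in 20..40, below shoulder
p=np.load(sys.argv[1]+".npz")["p"].max(-1)
m=(d>0)&(p<90)&(Y>20)&(Y<42)&(abs(X)<27)&(Z>51)&(Z<130)
k,l,st,_=cv2.connectedComponentsWithStats(m.astype(np.uint8))
z0=Z[m].min()
for lo in np.arange(np.floor(z0/3)*3,z0+60,4):
    q=m&(Z>=lo)&(Z<lo+4)
    if q.sum()>8: print("z %.0f n %d X %.1f..%.1f c %.1f  Y med %.1f"%(lo+2,q.sum(),*np.percentile(X[q],[1,99]),np.percentile(X[q],[1,99]).mean(),np.median(Y[q])))
# pocket wall
w=(d>0)&(Z>10)&(Z<44)&(abs(X)<24)&(abs(Y)<33)
print("pocket wall pts X max/min",np.percentile(X[w],[2,98]).round(1),"Y max",np.percentile(Y[w],98).round(1),w.sum())
# head top plane: bright/dark top
t=s["tcp_pos"]; q=s["eef_rot"]; R=Rn.from_quat([q[1],q[2],q[3],q[0]]).as_matrix()
T=(W-t)@R*1000
m=(d>0)&(np.abs(T[...,0]-3)<20)&(np.abs(T[...,1])<14)&(T[...,2]<-25)&(T[...,2]>-50)
A=np.c_[X[m],Y[m],np.ones(m.sum())]; n=np.linalg.lstsq(A,Z[m],rcond=None)[0]
print("head top slope x,y deg",np.degrees(n[:2]).round(2),"z mean",Z[m].mean().round(1),"X,Y",np.median(X[m]).round(1),"tcpz",(t*1000)[2].round(1))
E
python3 tip.py w13;python3 - <<'E'
from h import *
plan(475,91,None,51.1);tiltv()
E
```

```text
z 59 n 33 X -11.8..15.1 c 1.6  Y med 26.4
z 63 n 54 X -16.7..15.0 c -0.9  Y med 26.6
z 67 n 80 X -17.1..14.6 c -1.2  Y med 26.7
z 71 n 64 X -16.3..15.6 c -0.4  Y med 26.9
z 75 n 90 X -16.3..15.5 c -0.4  Y med 26.9
z 79 n 35 X -15.2..8.6 c -3.3  Y med 27.2
z 99 n 18 X 4.1..21.0 c 12.5  Y med 33.7
z 103 n 196 X -19.4..24.6 c 2.6  Y med 33.8
z 107 n 1188 X -20.3..23.6 c 1.6  Y med 29.8
z 111 n 142 X -18.6..19.1 c 0.2  Y med 27.2
z 115 n 148 X -15.2..19.4 c 2.1  Y med 27.2
z 119 n 162 X -14.9..19.3 c 2.2  Y med 27.4
pocket wall pts X max/min [-19.3  18.7] Y max 24.9 376
head top slope x,y deg [-3.84 -1.9 ] z mean 144.1 X,Y 5.1 tcpz 106.6
t 11.65 tcp [479.5  93.7 106.6] yaw 51.2 tilt 1.9 toolshift [ 1.8 -4.9 -0.1] turn 0.1 F [-0.6  0.1 -1. ] gap 33.3
tool z horiz comp (deg) world x,y: [ 1.67 -0.92] in tool x,y up-lean [-1.87  0.33]
```

View pics/w13.png

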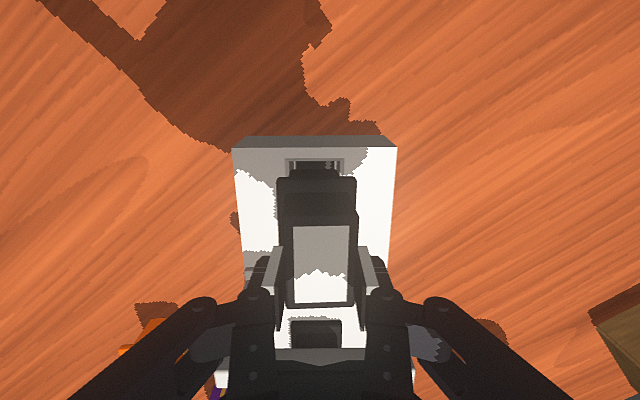

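Request:
step_arm(
  series=[
    [0,1,0.5,5,0],
    [0,0.5,0,6,0],
    [0,0.5,0,6,0],
  ],
)

```text
time_s: 12.02
tcp_pos: [0.4782, 0.095, 0.0873]
eef_rot: [0.016, 0.332, 0.943, -0.003]
force: [0.1, 0.2, -1.2]
finger_gap: 0.0335
```

```bash
python3 w.py w14; python3 tip.py w14;python3 - <<'E'
from h import *
plan(475,91,None,51.1);tiltv()
E
```

```text
z 53 n 78 X -16.1..15.8 c -0.2  Y med 28.8
z 57 n 72 X -16.0..15.1 c -0.5  Y med 29.0
z 61 n 26 X -14.4..2.7 c -5.9  Y med 29.1
z 81 n 50 X 3.3..23.4 c 13.4  Y med 35.6
z 85 n 561 X -19.4..24.6 c 2.6  Y med 33.7
z 89 n 879 X -20.4..22.4 c 1.0  Y med 31.1
z 93 n 144 X -14.8..19.3 c 2.2  Y med 29.1
z 97 n 161 X -14.6..19.6 c 2.5  Y med 29.3
z 101 n 168 X -14.7..19.4 c 2.3  Y med 29.4
z 105 n 190 X -13.9..20.0 c 3.0  Y med 29.5
z 109 n 185 X -14.0..20.3 c 3.2  Y med 29.6
z 113 n 211 X -14.0..20.4 c 3.2  Y med 29.7
pocket wall pts X max/min [-19.3  18.8] Y max 26.2 27
head top slope x,y deg [-3.95 -1.86] z mean 124.8 X,Y 5.4 tcpz 87.3
t 12.07 tcp [477.8  95.   86.4] yaw 51.2 tilt 1.79 toolshift [-0.3 -4.9 -0. ] turn 0.1 F [ 0.2 -0.9 -3.2] gap 33.4
tool z horiz comp (deg) world x,y: [ 1.52 -0.94] in tool x,y up-lean [-1.78  0.22]
```

Plug is in the pocket mouth (about 10 mm in, no force). Continuing.

Request:
step_arm(
  series=[
    [0,-1.5,-0.5,5,0],
    [0,0,-0.5,6,0],
    [0,0.5,0,6,0],
  ],
)

```text
time_s: 12.45
tcp_pos: [0.4788, 0.0932, 0.0686]
eef_rot: [0.016, 0.332, 0.943, -0.003]
force: [0.7, 0.4, -0.9]
finger_gap: 0.0335
```

```bash
python3 w.py w15; python3 tip.py w15;python3 - <<'E'
from h import *
plan(475,91,None,51.1);tiltv()
E
```

```text
z 62 n 45 X -18.6..23.1 c 2.3  Y med 34.0
z 66 n 465 X -19.5..23.7 c 2.1  Y med 32.7
z 70 n 947 X -21.4..21.8 c 0.2  Y med 29.7
z 74 n 148 X -15.6..18.6 c 1.5  Y med 27.5
z 78 n 151 X -16.1..18.5 c 1.2  Y med 27.6
z 82 n 172 X -15.4..18.5 c 1.5  Y med 27.7
z 86 n 181 X -15.2..19.1 c 2.0  Y med 27.9
z 90 n 191 X -15.0..19.1 c 2.0  Y med 28.0
z 94 n 204 X -14.7..19.6 c 2.4  Y med 28.2
z 98 n 225 X -14.6..19.6 c 2.5  Y med 28.3
z 102 n 436 X -14.1..20.8 c 3.4  Y med 28.1
z 106 n 763 X -14.6..19.7 c 2.6  Y med 25.5
t 12.5 tcp [478.4  93.3  67.8] yaw 51.2 tilt 1.78 toolshift [ 1.2 -3.9 -0.1] turn 0.1 F [ 2.3  2.2 -3.1] gap 33.6
tool z horiz comp (deg) world x,y: [ 1.52 -0.92] in tool x,y up-lean [-1.76  0.23]Traceback (most recent call last):
  File "tip.py", line 17, in <module>
    print("pocket wall pts X max/min",np.percentile(X[w],[2,98]).round(1),"Y max",np.percentile(Y[w],98).round(1),w.sum())
                                      ~~~~~~~~~~~~~^^^^^^^^^^^^^
    return _quantile_unchecked(
        a, q, axis, out, overwrite_input, method, keepdims, weights)
    return _ureduce(a,
                    func=_quantile_ureduce_func,
    ...<5 lines>...
                    overwrite_input=overwrite_input,
                    method=method)
    r = func(a, **kwargs)
    result = _quantile(arr,
                       quantiles=q,
    ...<2 lines>...
                       out=out,
                       weights=wgt)
    slices_having_nans = np.isnan(arr[-1, ...])
                                  ~~~^^^^^^^^^
IndexError: index -1 is out of bounds for axis 0 with size 0
```

Request:
step_arm(
  series=[
    [0,0,-1,4,0],
    [0,0,-0.5,4,0],
  ],
)

```text
time_s: 12.75
tcp_pos: [0.479, 0.0924, 0.0609]
eef_rot: [0.017, 0.332, 0.943, -0.002]
force: [1.0, 0.5, 8.1]
finger_gap: 0.0333
```

```bash
python3 w.py w16; python3 tip.py w16 2>/dev/null;python3 - <<'E'
from h import *
plan(475,91,None,51.1);tiltv()
E
```

```text
z 56 n 113 X -16.3..23.3 c 3.5  Y med 33.7
z 60 n 979 X -22.0..22.9 c 0.5  Y med 30.5
z 64 n 424 X -21.7..16.4 c -2.6  Y med 27.8
z 68 n 156 X -16.3..17.5 c 0.6  Y med 27.1
z 72 n 174 X -16.4..18.1 c 0.9  Y med 27.2
z 76 n 166 X -15.9..18.3 c 1.2  Y med 27.2
z 80 n 184 X -15.8..18.4 c 1.3  Y med 27.4
z 84 n 219 X -15.8..18.7 c 1.5  Y med 27.5
z 88 n 217 X -15.1..19.0 c 2.0  Y med 27.6
z 92 n 238 X -15.0..18.9 c 1.9  Y med 27.7
z 96 n 873 X -15.1..20.0 c 2.4  Y med 25.9
z 100 n 218 X -14.7..10.0 c -2.4  Y med 24.8
t 12.8 tcp [478.8  92.3  60.4] yaw 51.2 tilt 1.91 toolshift [ 2.1 -3.4 -0.1] turn 0.1 F [1.5 1.6 6.3] gap 33.1
tool z horiz comp (deg) world x,y: [ 1.7  -0.87] in tool x,y up-lean [-1.87  0.39]
```

View pics/w16.png

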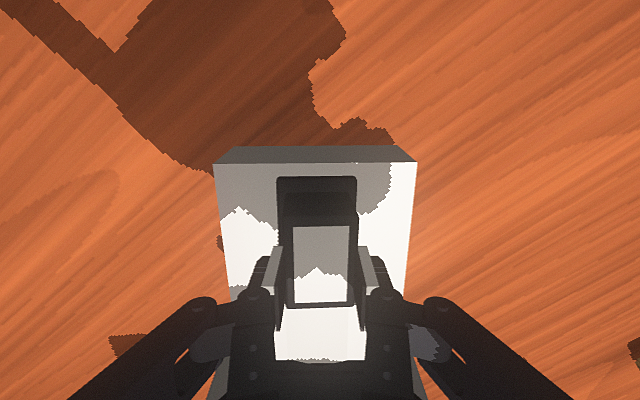

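Request:
step_arm(
  series=[
    [0,0,-1,4,0],
    [0,0,0,3,0],
  ],
)

```text
time_s: 13.05
tcp_pos: [0.4802, 0.0915, 0.0569]
eef_rot: [0.019, 0.332, 0.943, -0.001]
force: [-18.0, -6.1, 41.3]
finger_gap: 0.0335
```

```bash
python3 w.py w17; python3 tip.py w17 2>/dev/null;python3 - <<'E'
from h import *
plan(475,91,None,51.1);tiltv()
E
```

```text
z 53 n 116 X -21.4..23.3 c 0.9  Y med 33.2
z 57 n 1055 X -21.9..22.9 c 0.5  Y med 29.9
z 61 n 376 X -21.7..16.7 c -2.5  Y med 26.6
z 65 n 166 X -16.4..17.7 c 0.7  Y med 26.3
z 69 n 175 X -16.1..18.0 c 0.9  Y med 26.3
z 73 n 190 X -16.0..18.2 c 1.1  Y med 26.3
z 77 n 215 X -15.8..18.3 c 1.2  Y med 26.3
z 81 n 219 X -15.6..18.9 c 1.7  Y med 26.3
z 85 n 238 X -15.5..18.8 c 1.6  Y med 26.4
z 89 n 259 X -15.2..19.2 c 2.0  Y med 26.3
z 93 n 913 X -15.1..19.6 c 2.2  Y med 24.5
z 97 n 133 X -14.4..11.1 c -1.6  Y med 23.6
t 13.1 tcp [480.2  91.6  57. ] yaw 51.2 tilt 2.14 toolshift [ 3.6 -3.7 -0.2] turn 0.1 F [-8.8 -3.3 23.4] gap 33.6
tool z horiz comp (deg) world x,y: [ 1.97 -0.84] in tool x,y up-lean [-2.06  0.58]
```

Pad is compressed and the shoulder is touching on one side. The pack leans about 3° in the grip, so I'll release it and press the head with shut fingertips.

Request:
step_arm(
  series=[
    [0.8,0,0,0,0],
    [0.8,0,0,-2,0],
    [0.8,0,0,0,0],
  ],
)

```text
time_s: 13.48
tcp_pos: [0.4801, 0.0913, 0.0596]
eef_rot: [0.019, 0.332, 0.943, -0.001]
force: [-0.4, -0.3, -0.9]
finger_gap: 0.0687
```

Request:
step_arm(
  series=[
    [0.8,0,0,-40,0],
    [0,0,0,-25,0],
    [0,0,0,0,0],
  ],
)

```text
time_s: 13.85
tcp_pos: [0.4772, 0.0921, 0.1249]
eef_rot: [0.018, 0.332, 0.943, -0.002]
force: [0.0, -0.5, -0.6]
finger_gap: 0.0328
```

```bash
python3 w.py w18; cat > car.py <<'E'
import sys,pickle
from h import *
s,W,d=pickle.load(open(sys.argv[1]+".pkl","rb"))
a=np.radians(51.2); ex=np.array([np.cos(a),np.sin(a)]); ey=np.array([-ex[1],ex[0]])
o=np.array([474.4,90.8])
X=W[...,:2]@ex*1000-o@ex;Y=W[...,:2]@ey*1000-o@ey;Z=W[...,2]*1000
def pl(m,n):
    m=m&(d>0)
    if m.sum()<20: print(n,"few",m.sum());return
    A=np.c_[X[m]-X[m].mean(),Y[m]-Y[m].mean(),np.ones(m.sum())]; c=np.linalg.lstsq(A,Z[m],rcond=None)[0]
    px,py=np.percentile(X[m],[1,99]),np.percentile(Y[m],[1,99])
    print(n,m.sum(),"slope",np.degrees(c[:2]).round(2),"z",c[2].round(1),"X",px.round(1),px.mean().round(1),"Y",py.round(1),py.mean().round(1))
pl((abs(X)<22)&(abs(Y)<30)&(Z>86)&(Z<102),"head")
pl((abs(X)<57)&(Y>-20)&(Y<73)&(Z>46)&(Z<53)&((abs(X)>27)|(Y>37)),"rim")
pl((abs(X)<25)&(Y>27.5)&(Y<36)&(Z>54)&(Z<66),"shoulder+y")
E
python3 car.py w18; python3 -c "
from h import *
plan(474.4,90.8);tiltv()"
```

```text
head 3650 slope [ 0.03 -1.2 ] z 93.7 X [-18.5  16.5] -1.0 Y [-25.2  25.8] 0.3
rim 5550 slope [-0.01 -0.2 ] z 49.4 X [-56.4  56.4] -0.0 Y [-19.3  40. ] 10.3
shoulder+y 440 slope [  0.43 -19.59] z 57.2 X [-23.4  21. ] -1.2 Y [27.6 32.8] 30.2
t 13.9 tcp [476.7  92.  123.6] yaw 51.2 tilt 2.0 toolshift [ 1.1 -2.4 -0.1]  F [ 0.8 -1.1  0.7] gap 25.0
tool z horiz comp (deg) world x,y: [ 1.78 -0.91] in tool x,y up-lean [-1.96  0.41]
```

View pics/w18.png

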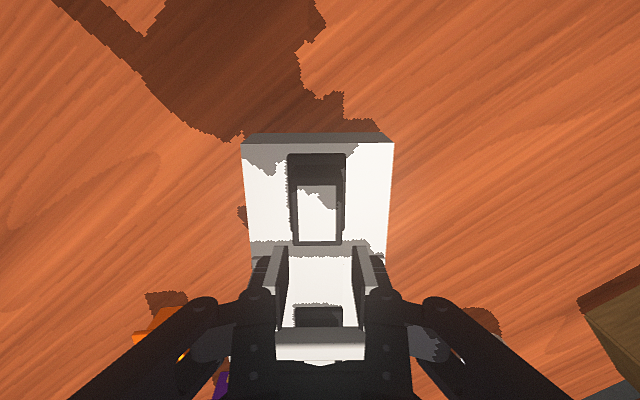

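Request:
step_arm(
  series=[
    [0,-6,-3,0,0],
    [0,0,0,15,0],
    [0,0,0,5,0],
    [0,0,0,0,0],
  ],
)

```text
time_s: 14.4
tcp_pos: [0.4789, 0.0847, 0.0982]
eef_rot: [0.015, 0.333, 0.943, -0.004]
force: [0.8, 0.5, -0.6]
finger_gap: 0.0001
```

```bash
python3 -c "
from h import *
plan(474.4,90.8);tiltv()"
```

```text
t 14.4 tcp [478.9  84.7  98.2] yaw 51.2 tilt 1.76 toolshift [ 7.3  1.9 -0.2]  F [ 0.8  0.5 -0.6] gap 0.1
tool z horiz comp (deg) world x,y: [ 1.48 -0.95] in tool x,y up-lean [-1.75  0.18]
```

Request:
step_arm(
  series=[
    [0,0,1,6,0],
  ],
)

```text
time_s: 14.52
tcp_pos: [0.4798, 0.0855, 0.0922]
eef_rot: [0.015, 0.333, 0.943, -0.003]
force: [0.3, -0.4, -0.1]
finger_gap: -0.0002
```

Request:
step_arm(
  series=[
    [0,0,0,2,0],
  ],
)

```text
time_s: 14.65
tcp_pos: [0.4798, 0.0855, 0.0897]
eef_rot: [0.015, 0.332, 0.943, -0.004]
force: [0.2, -0.5, 0.4]
finger_gap: -0.0005
```

Request:
step_arm(
  series=[
    [0,0,0,2,0],
  ],
)

```text
time_s: 14.78
tcp_pos: [0.4799, 0.0855, 0.0877]
eef_rot: [0.015, 0.332, 0.943, -0.003]
force: [0.4, 0.2, -0.0]
finger_gap: -0.0
```

```bash
python3 w.py w19; python3 car.py w19; python3 -c "
from h import *
plan(474.4,90.8);tiltv()"
```

```text
head 4252 slope [-0.2  -2.09] z 93.7 X [-18.6  16.6] -1.0 Y [-17.9  25.8] 3.9
rim 7558 slope [-0.03 -0.2 ] z 49.4 X [-56.4  56.3] -0.1 Y [-19.2  40. ] 10.4
shoulder+y 628 slope [  0.21 -17.24] z 57.3 X [-23.5  20.9] -1.3 Y [27.6 32.9] 30.2
t 14.82 tcp [479.8  85.5  87.4] yaw 51.2 tilt 1.75 toolshift [ 7.5  0.7 -0.2]  F [ 0.  -0.2 -0.3] gap -0.2
tool z horiz comp (deg) world x,y: [ 1.47 -0.95] in tool x,y up-lean [-1.74  0.18]
```

View pics/w19.png

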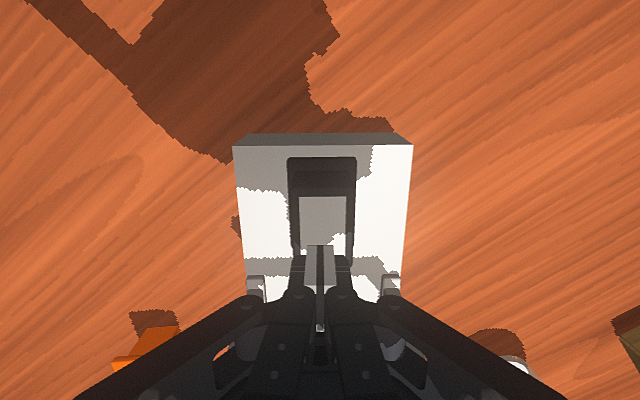

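```bash
python3 - <<'E'
from h import *; import pickle
s,W,d=pickle.load(open("w19.pkl","rb")); q=s["eef_rot"]; R=Rn.from_quat([q[1],q[2],q[3],q[0]]).as_matrix()
T=(W-s["tcp_pos"])@R*1000
for r in range(232,300,4): print(r,T[r,314].round(1),T[r,326].round(1),W[r,314].round(3))
E
```

```text
232 [ 6.2 -5.  -6.8] [ 6.6  1.9 -7.8] [0.472 0.086 0.094]
236 [ 3.4 -5.  -6.4] [ 3.2  2.  -5.9] [0.474 0.084 0.094]
240 [ 0.8 -5.  -6.4] [ 0.9  2.  -6.5] [0.476 0.082 0.094]
244 [-1.8 -5.  -6.2] [-1.9  2.  -6.1] [0.478 0.081 0.094]
248 [ 10.2  -4.5 -33.2] [ 10.3   1.4 -33.4] [0.468 0.089 0.121]
252 [ 10.3  -4.4 -37.3] [ 10.    1.4 -36.7] [0.468 0.089 0.125]
256 [ 10.3  -4.3 -41.1] [ 10.    1.3 -40.4] [0.468 0.089 0.128]
260 [ 10.6  -4.2 -45.1] [ 10.3   1.2 -44.5] [0.468 0.09  0.133]
264 [ 10.3  -4.2 -47.9] [ 10.1   1.1 -47.6] [0.468 0.089 0.135]
268 [ 10.4  -4.1 -51.4] [ 10.3   1.1 -51.2] [0.468 0.09  0.139]
272 [ 10.4  -4.1 -54.4] [  9.9   1.  -53.7] [0.468 0.09  0.142]
276 [ 10.8  -4.  -58. ] [ 10.3   1.  -57.4] [0.468 0.09  0.145]
280 [ 10.2  -4.  -60.1] [ 10.1   0.9 -59.9] [0.468 0.09  0.147]
284 [ 10.6  -3.9 -63.4] [ 10.    0.9 -62.5] [0.468 0.09  0.151]
288 [  8.3  -3.9 -62.8] [  9.4   0.8 -64.3] [0.469 0.089 0.15 ]
292 [  6.7  -3.9 -63.2] [ 11.2   0.7 -69.3] [0.471 0.088 0.151]
296 [ 11.4  -3.7 -71.9] [ 11.7   0.7 -72.3] [0.467 0.091 0.159]
```

```bash
python3 - <<'E'
from h import *; import pickle
for f in ["w3","w5","w18","w19"]:
    s,W,d=pickle.load(open(f+".pkl","rb")); q=s["eef_rot"]; R=Rn.from_quat([q[1],q[2],q[3],q[0]]).as_matrix()
    T=(W-s["tcp_pos"])@R*1000
    m=(d>0)&(abs(T[...,1])<50)&(T[...,0]>6)&(T[...,0]<14)&(T[...,2]<12)&(T[...,2]>-70)
    v,u=np.nonzero(m)
    print(f)
    for lo in range(-70,12,6):
        k=m&(T[...,2]>=lo)&(T[...,2]<lo+6)
        if k.sum()>3: print(lo,k.sum(),"y",np.percentile(T[k][:,1],[1,50,99]).round(1), "absmin y",abs(T[k][:,1]).min().round(1))
E
```

```text
w3
-70 411 y [-48.7 -41.9  49.6] absmin y 41.7
-64 359 y [-48.7  43.   49.6] absmin y 41.8
-58 326 y [-48.6 -41.9  49.4] absmin y 41.6
-52 277 y [-48.6 -41.9  49.7] absmin y 41.8
-46 142 y [-48.4 -41.9  49.6] absmin y 41.8
-28 971 y [-19.7  -2.2  15.3] absmin y 0.2
8 43 y [-25.5 -23.2  20. ] absmin y 18.2
w5
-70 352 y [-28.9 -16.5  30.1] absmin y 15.9
-64 357 y [-22.8  17.2  23.9] absmin y 16.0
-58 285 y [-25.3  17.1  25.8] absmin y 16.1
-52 246 y [-25.4 -16.   23.7] absmin y 16.0
-46 214 y [-22.6 -16.   23.8] absmin y 16.0
-40 192 y [-22.7   0.5  23.7] absmin y 16.0
-34 1103 y [-21.1   0.3  22.2] absmin y 0.2
2 48 y [-23.4 -22.1  22.2] absmin y 20.6
w18
-70 477 y [-37.2  15.1  33.3] absmin y 14.7
-64 400 y [-31.1 -18.   27.2] absmin y 14.4
-58 475 y [-31.3 -18.1  27.8] absmin y 14.4
-52 412 y [-31.3  14.5  27.9] absmin y 14.5
-46 348 y [-31.4  14.5  27.7] absmin y 14.5
-40 318 y [-30.9 -18.   27.3] absmin y 14.4
-34 116 y [-27.9  -1.8  23.4] absmin y 14.5
w19
-70 434 y [-21.8  -3.1  17.7] absmin y 0.0
-64 393 y [-14.3  -1.5  10.9] absmin y 0.1
-58 460 y [-14.9  -1.5  11.5] absmin y 0.1
-52 411 y [-15.   -2.   11.3] absmin y 0.2
-46 355 y [-15.   -1.5  11.7] absmin y 0.1
-40 310 y [-14.8  -2.   11.3] absmin y 0.1
-34 133 y [-12.7  -2.    9.1] absmin y 0.0
-10 797 y [-18.1  -0.4  17.4] absmin y 0.2
```

```bash
python3 - <<'E'
from h import *
s=get_state(); p,d=eyes.grab_frame("scene"); cv2.imwrite("pics/s19.png",cv2.resize(p[90:220,290:463,::-1],(798,600),interpolation=cv2.INTER_CUBIC))
c=eyes.calibration("scene")
for dz in [0,.019,.032,.073]:
    X=s["tcp_pos"]+[0,0,dz]; k=c["mtx"]@(c["R"]@X+c["t"]); u=k[:2]/k[2]; print(dz,u.round(1),((u-[290,90])*4.61).round(0))
W=cloud(d,"scene"); np.save("s19W.npy",W)
E
```

```text
0 [358.8 175.7] [317. 395.]
0.019 [359.5 171.4] [320. 375.]
0.032 [359.9 168.4] [322. 361.]
0.073 [361.3 158.4] [329. 315.]
```

View pics/s19.png

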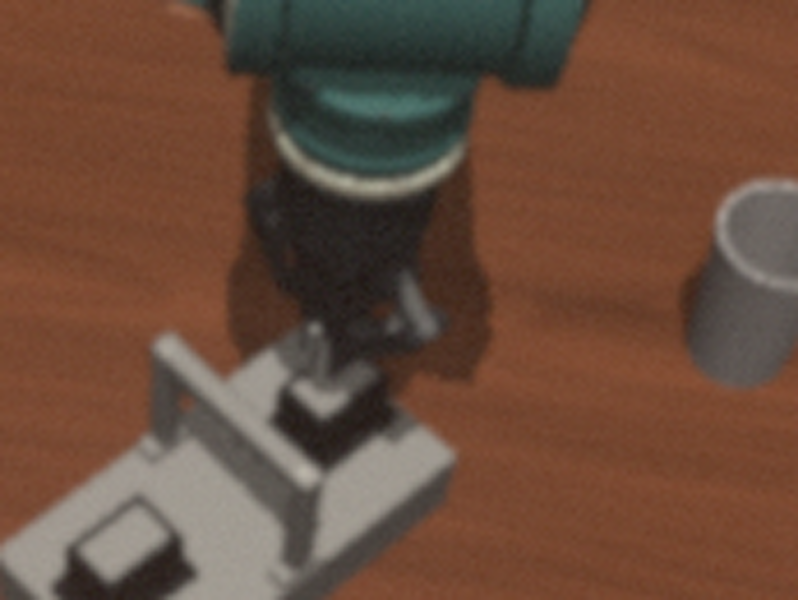

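No contact yet at TCP 87 mm. The real fingertips seem to end behind the nominal TCP, so I'm going down until the force tells.

Request:
step_arm(
  series=[
    [0,0,0,4,0],
  ],
)

```text
time_s: 15.0
tcp_pos: [0.4801, 0.0855, 0.0838]
eef_rot: [0.015, 0.332, 0.943, -0.003]
force: [0.5, -0.4, 0.1]
finger_gap: -0.0005
```

Request:
step_arm(
  series=[
    [0,0,0,4,0],
  ],
)

```text
time_s: 15.12
tcp_pos: [0.4802, 0.0855, 0.0796]
eef_rot: [0.015, 0.332, 0.943, -0.003]
force: [-0.2, 0.4, 0.7]
finger_gap: 0.0
```

Request:
step_arm(
  series=[
    [0,0,0,3,0],
  ],
)

```text
time_s: 15.25
tcp_pos: [0.4803, 0.0853, 0.0763]
eef_rot: [0.015, 0.332, 0.943, -0.003]
force: [0.4, 0.5, 0.1]
finger_gap: 0.0001
```

Request:
step_arm(
  series=[
    [0,0,0,4,0],
    [0,0,0,3,0],
  ],
)

```text
time_s: 15.5
tcp_pos: [0.4804, 0.0852, 0.0687]
eef_rot: [0.015, 0.332, 0.943, -0.003]
force: [0.3, 0.2, 0.5]
finger_gap: 0.0001
```

Request:
step_arm(
  series=[
    [0,0,0,3,0],
  ],
)

```text
time_s: 15.62
tcp_pos: [0.4808, 0.0853, 0.0672]
eef_rot: [0.015, 0.332, 0.943, -0.003]
force: [-19.4, -1.4, 42.4]
finger_gap: -0.0004
```

```bash
python3 -c "
from h import *
plan(474.4,90.8);tiltv()"; python3 w.py w20; python3 car.py w20
```

```text
t 15.62 tcp [480.8  85.3  67.2] yaw 51.2 tilt 1.81 toolshift [ 8.5  0.3 -0.3]  F [-19.4  -1.4  42.4] gap -0.4
tool z horiz comp (deg) world x,y: [ 1.55 -0.93] in tool x,y up-lean [-1.79  0.25]
head 4430 slope [-0.82 -3.85] z 93.5 X [-18.4  16.7] -0.9 Y [-17.8  25.9] 4.0
rim 9088 slope [-0.05 -0.23] z 49.4 X [-56.4  56.4] 0.0 Y [-19.2  40.1] 10.4
shoulder+y 756 slope [  0.22 -17.52] z 57.0 X [-23.4  20.7] -1.3 Y [27.6 32.8] 30.2
```

View pics/w20.png

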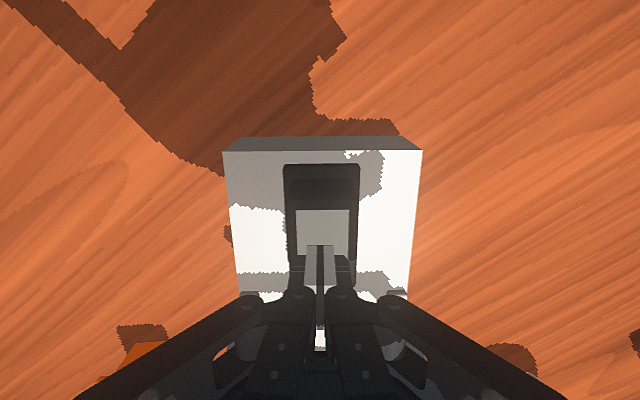

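Contact at 42 N, with tips about 26 mm behind the nominal TCP, which also explains the shallow first grip. Lifting off to check the seating.

Request:
step_arm(
  series=[
    [0,0,0,-10,0],
    [0,0,0,-40,0],
    [0,20,0,-20,0],
    [0,0,0,0,0],
  ],
)

```text
time_s: 16.18
tcp_pos: [0.4631, 0.0992, 0.1393]
eef_rot: [0.016, 0.333, 0.943, -0.003]
force: [-0.1, -0.3, -0.6]
finger_gap: -0.0001
```

```bash
python3 w.py w21; python3 car.py w21; python3 -c "
from h import *
plan(474.4,90.8);tiltv()
s=get_state()
p,d=eyes.grab_frame('scene'); cv2.imwrite('pics/s21.png',cv2.resize(p[130:250,260:420,::-1],(800,600),interpolation=cv2.INTER_CUBIC))
"
```

```text
head 2814 slope [ 0.03 -1.62] z 93.4 X [-18.6  16.5] -1.1 Y [-24.1  25.7] 0.8
rim 4764 slope [-0.05 -0.25] z 49.4 X [-56.4  56.4] -0.0 Y [-19.3  40. ] 10.3
shoulder+y 369 slope [  0.2  -20.75] z 56.9 X [-23.6  20.8] -1.4 Y [27.6 32.9] 30.2
t 16.23 tcp [463.3  98.8 138.4] yaw 51.1 tilt 1.79 toolshift [-13.7   0.7   0.4]  F [0.6 0.1 0.4] gap 0.1
tool z horiz comp (deg) world x,y: [ 1.52 -0.94] in tool x,y up-lean [-1.78  0.22]
```

View pics/w21.png

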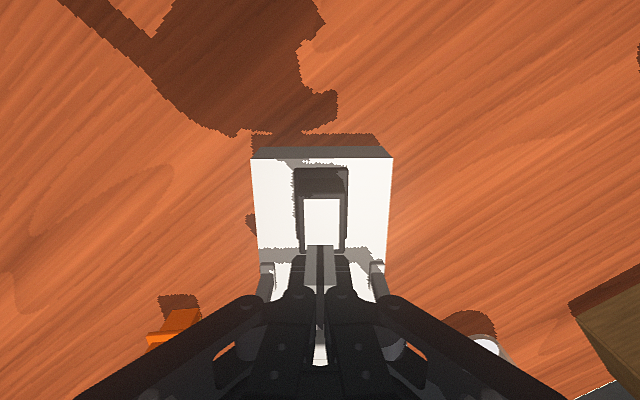

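View pics/s21.png

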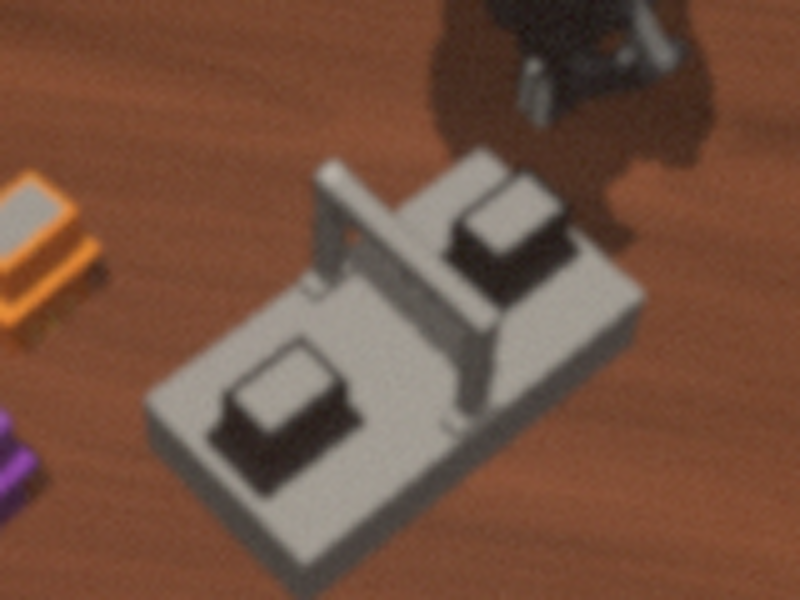

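```bash
python3 - <<'E'
from h import *; import pickle
a=np.radians(51.2); ex=np.array([np.cos(a),np.sin(a)]); ey=np.array([-ex[1],ex[0]]); o=np.array([474.4,90.8])
for f in ["w18","w21"]:
    s,W,d=pickle.load(open(f+".pkl","rb"))
    X=W[...,:2]@ex*1000-o@ex;Y=W[...,:2]@ey*1000-o@ey;Z=W[...,2]*1000
    for lo in range(-26,26,6):
        m=(d>0)&(abs(X+1)<15)&(Y>lo)&(Y<lo+6)&(Z>85)&(Z<102)
        if m.sum()>5: print(f,lo+3,m.sum(),"z med %.2f"%np.median(Z[m]), "left %.2f right %.2f"%(np.median(Z[m&(X<-6)]),np.median(Z[m&(X>4)])))
    for (xa,xb,ya,yb) in [(-55,-30,-20,30),(30,55,-20,30),(-55,55,42,70)]:
        m=(d>0)&(X>xa)&(X<xb)&(Y>ya)&(Y<yb)&(Z>40)&(Z<60); print("rim",np.median(Z[m]).round(2))
E
```

```text
w18 -23 276 z med 93.78 left 93.76 right 93.75
w18 -17 308 z med 94.13 left 94.24 right 94.12
w18 -11 324 z med 94.13 left 94.07 right 94.09
w18 -5 328 z med 94.17 left 94.26 right 94.08
w18 1 349 z med 94.25 left 94.26 right 94.18
w18 7 357 z med 94.13 left 94.17 right 94.07
w18 13 366 z med 94.22 left 94.29 right 94.14
w18 19 390 z med 93.95 left 93.91 right 93.92
w18 25 399 z med 92.87 left 92.91 right 92.81
rim 49.43
rim 49.41
rim nan
w21 -23 67 z med 93.46 left 93.59 right 93.44
w21 -17 191 z med 93.96 left 93.86 right 93.91
w21 -11 261 z med 93.96 left 93.85 right 93.94
w21 -5 279 z med 93.93 left 93.95 right 93.79
w21 1 286 z med 93.90 left 93.89 right 93.95
w21 7 294 z med 93.91 left 93.91 right 93.91
w21 13 309 z med 93.92 left 93.77 right 93.95
w21 19 322 z med 93.75 left 93.76 right 93.66
w21 25 342 z med 92.52 left 92.39 right 92.51
rim 49.47
rim 49.4
rim nan
  return _methods._mean(a, axis=axis, dtype=dtype,
  ret = ret.dtype.type(ret / rcount)
```

```bash
python3 - <<'E'
from h import *
for n in ["scene","top"]:
    D=[];P=[]
    for i in range(4):
        p,d=eyes.grab_frame(n); D.append(cloud(d,n)); 
    W=np.mean(D,0)
    off=np.array([0,0]) 
    c={"top":(535.2,48.5),"scene":(534.2,46.2)}[n]; a=np.radians(51.2); ex=np.array([np.cos(a),np.sin(a)]); ey=np.array([-ex[1],ex[0]])
    X=(W[...,:2]*1000-c)@ex;Y=(W[...,:2]*1000-c)@ey;Z=W[...,2]*1000
    for nm,y0 in [("full",-75),("new",75)]:
        m=(abs(X)<13)&(abs(Y-y0)<20)&(Z>80)&(Z<105)
        r=(abs(X)>30)&(abs(X)<55)&(abs(Y-y0)<30)&(Z>40)&(Z<60)
        print(n,nm,m.sum(),"head",np.median(Z[m]).round(2) if m.sum() else None,"rim",r.sum(),np.median(Z[r]).round(2) if r.sum() else None)
E
```

```text
scene full 163 head 94.74 rim 393 50.27
scene new 146 head 95.03 rim 319 50.52
top full 132 head 95.32 rim 349 50.97
top new 0 head None rim 21 50.72
```

Seated: head tops are 44.5 mm above the rim for both the new pack and the already-home one. Next come the handle approach, the 90° turn and tilt correction.

Request:
step_arm(
  series=[
    [1,0,0,-55,0],
    [1,0,0,-55,0],
    [1,0,0,0,10.5],
    [1,0,0,0,10.5],
    [1,0,0,0,10.5],
  ],
)

```text
time_s: 17.3
tcp_pos: [0.4602, 0.1001, 0.2502]
eef_rot: [0.014, 0.582, 0.813, -0.0]
force: [0.1, -0.1, -0.2]
finger_gap: 0.0852
```

Request:
step_arm(
  series=[
    [1,0,0,0,10.5],
    [1,0,0,0,10.5],
    [1,0,0,0,10.5],
    [1,0,0,0,10.5],
    [1,0,0,0,10.5],
  ],
)

```text
time_s: 17.92
tcp_pos: [0.4604, 0.0998, 0.2496]
eef_rot: [0.013, 0.887, 0.462, 0.006]
force: [1.2, -0.3, 0.2]
finger_gap: 0.0857
```

```bash
python3 -c "
from h import *
eyes.grab_frame('wrist')
plan(533,43.9,None,-38.8);tiltv()"
```

```text
t 17.98 tcp [460.4  99.9 249.6] yaw -35.5 tilt 1.61 toolshift [-3.4 91.5  2.6] turn 3.3 F [-0.1  0.  -0.4] gap 85.2
tool z horiz comp (deg) world x,y: [ 1.27 -0.98] in tool x,y up-lean [-0.06  1.61]
```

Request:
step_arm(
  series=[
    [1,-2,46,0,3],
    [1,-2,45,0,0],
  ],
)

```text
time_s: 18.23
tcp_pos: [0.5314, 0.0422, 0.253]
eef_rot: [0.013, 0.899, 0.438, 0.007]
force: [-0.4, -0.2, -0.5]
finger_gap: 0.0852
```

```bash
python3 -c "
from h import *
for i in range(3):
  plan(533,43.9,None,-38.8);tiltv();eyes.grab_frame('wrist')"
```

```text
t 18.23 tcp [531.4  42.2 253. ] yaw -38.1 tilt 1.68 toolshift [2.3 0.2 0. ] turn 0.7 F [-0.4 -0.2 -0.5] gap 85.2
tool z horiz comp (deg) world x,y: [ 1.39 -0.94] in tool x,y up-lean [0.11 1.67]
t 18.27 tcp [534.1  39.3 252.3] yaw -38.1 tilt 1.71 toolshift [ 2.9 -3.7 -0.1] turn 0.7 F [-1.4 -1.5 -2.3] gap 85.1
tool z horiz comp (deg) world x,y: [ 1.37 -1.02] in tool x,y up-lean [0.05 1.71]
t 18.32 tcp [532.4  40.7 252. ] yaw -38.2 tilt 1.63 toolshift [ 2.9 -1.5 -0. ] turn 0.6 F [-0.1 -0.6 -0.5] gap 85.4
tool z horiz comp (deg) world x,y: [ 1.29 -0.99] in tool x,y up-lean [0.03 1.63]
```

Request:
step_arm(
  series=[
    [1,0,0,-60,0],
    [1,0,0,0,0],
  ],
)

```text
time_s: 18.62
tcp_pos: [0.5289, 0.0435, 0.3132]
eef_rot: [0.012, 0.899, 0.439, 0.006]
force: [-0.1, 0.7, 0.4]
finger_gap: 0.0857
```

Request:
step_arm(
  series=[
    [1,0,0,60,0],
  ],
)

```text
time_s: 18.75
tcp_pos: [0.5312, 0.0432, 0.2562]
eef_rot: [0.013, 0.898, 0.44, 0.009]
force: [1.6, 0.5, -1.1]
finger_gap: 0.0852
```

```bash
python3 -c "
from h import *
tiltv()
for i in range(2):
  eyes.grab_frame('wrist');plan(533,43.9,None,-38.8);tiltv()"
```

```text
tool z horiz comp (deg) world x,y: [ 1.59 -0.91] in tool x,y up-lean [0.25 1.82]
t 18.8 tcp [528.5  43.  245.3] yaw -37.8 tilt 1.3 toolshift [3.5 3.  0.1] turn 1.0 F [ 1.4  0.6 -8.1] gap 85.4
tool z horiz comp (deg) world x,y: [ 0.9  -0.94] in tool x,y up-lean [-0.19  1.29]
t 18.85 tcp [528.   42.9 247.6] yaw -37.8 tilt 1.22 toolshift [3.8 3.4 0.1] turn 1.0 F [ 0.7  0.5 -0.1] gap 85.3
tool z horiz comp (deg) world x,y: [ 0.77 -0.95] in tool x,y up-lean [-0.28  1.19]
```

Request:
step_arm(
  series=[
    [1,0,0,-60,0],
    [1,0,0,0,0],
  ],
)

```text
time_s: 19.1
tcp_pos: [0.5258, 0.0447, 0.311]
eef_rot: [0.01, 0.897, 0.441, 0.002]
force: [0.6, -0.3, 0.3]
finger_gap: 0.0856
```

Request:
step_arm(
  series=[
    [1,0,0,60,0],
  ],
)

```text
time_s: 19.23
tcp_pos: [0.5279, 0.0442, 0.2555]
eef_rot: [0.012, 0.897, 0.442, 0.005]
force: [1.6, 0.8, -1.7]
finger_gap: 0.0855
```

```bash
python3 -c "
from h import *
tiltv()
for i in range(2):
  eyes.grab_frame('wrist');plan(533,43.9,None,-38.8);tiltv()"
```

```text
tool z horiz comp (deg) world x,y: [ 1.13 -0.92] in tool x,y up-lean [-0.04  1.46]
t 19.27 tcp [525.3  44.  244.9] yaw -37.6 tilt 1.06 toolshift [4.6 6.1 0.1] turn 1.2 F [ 1.9 -0.1 -8.5] gap 85.3
tool z horiz comp (deg) world x,y: [ 0.46 -0.95] in tool x,y up-lean [-0.47  0.95]
t 19.32 tcp [524.8  43.9 246.9] yaw -37.6 tilt 1.02 toolshift [5.  6.5 0. ] turn 1.2 F [-0.5  0.5  0.3] gap 85.6
tool z horiz comp (deg) world x,y: [ 0.33 -0.96] in tool x,y up-lean [-0.56  0.85]
```

Request:
step_arm(
  series=[
    [1,0,0,-60,0],
    [1,0,0,0,0],
  ],
)

```text
time_s: 19.58
tcp_pos: [0.5236, 0.0453, 0.312]
eef_rot: [0.009, 0.897, 0.442, -0.001]
force: [-0.2, 0.5, 0.3]
finger_gap: 0.0852
```

Request:
step_arm(
  series=[
    [1,0,0,60,0],
  ],
)

```text
time_s: 19.7
tcp_pos: [0.5254, 0.0446, 0.2573]
eef_rot: [0.01, 0.897, 0.442, 0.002]
force: [1.2, -0.2, -1.2]
finger_gap: 0.0856
```

```bash
python3 -c "
from h import *
for i in range(2):
  eyes.grab_frame('wrist')
plan(533,43.9,None,-38.8);tiltv()"
```

```text
t 19.8 tcp [522.4  44.4 248.7] yaw -37.5 tilt 0.97 toolshift [ 6.1  8.7 -0. ] turn 1.3 F [-1.1 -0.3 -0.6] gap 85.2
tool z horiz comp (deg) world x,y: [-0.04 -0.97] in tool x,y up-lean [-0.8   0.55]
```

Request:
step_arm(
  series=[
    [1,0,0,-60,0],
    [1,0,0,0,0],
  ],
)

```text
time_s: 20.05
tcp_pos: [0.5217, 0.0456, 0.3146]
eef_rot: [0.007, 0.897, 0.443, -0.004]
force: [0.1, -0.7, 0.1]
finger_gap: 0.0854
```

Request:
step_arm(
  series=[
    [1,0,0,60,0],
  ],
)

```text
time_s: 20.18
tcp_pos: [0.5233, 0.0448, 0.2602]
eef_rot: [0.009, 0.897, 0.443, -0.001]
force: [0.4, -0.6, -1.4]
finger_gap: 0.0852
```

```bash
python3 -c "
from h import *
for i in range(2):
  eyes.grab_frame('wrist')
plan(533,43.9,None,-38.8);tiltv()"
```

```text
t 20.27 tcp [520.2  44.5 251.5] yaw -37.4 tilt 1.06 toolshift [ 7.3 10.6 -0.1] turn 1.4 F [-0.1  0.7  0.3] gap 85.3
tool z horiz comp (deg) world x,y: [-0.4  -0.98] in tool x,y up-lean [-1.02  0.28]
```

Request:
step_arm(
  series=[
    [1,5,8,0,1],
  ],
)

```text
time_s: 20.4
tcp_pos: [0.5299, 0.0437, 0.2542]
eef_rot: [0.006, 0.901, 0.435, -0.006]
force: [0.1, -0.0, 0.6]
finger_gap: 0.0855
```

```bash
python3 -c "
from h import *
for i in range(1):
  eyes.grab_frame('wrist')"
python3 w.py w22; python3 -c "
from h import *
plan(533,43.9,None,-38.8);tiltv()"
```

```text
t 20.5 tcp [530.7  43.6 253.5] yaw -38.5 tilt 1.03 toolshift [ 1.7  1.6 -0. ] turn 0.3 F [ 0.4  0.  -0.3] gap 85.4
tool z horiz comp (deg) world x,y: [-0.32 -0.98] in tool x,y up-lean [-0.97  0.36]
```

View pics/w22.png

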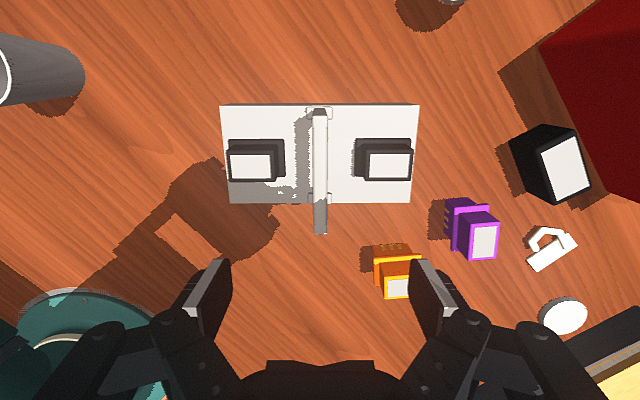

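```bash
cat > bar.py <<'E'
import sys,pickle
from h import *
s,W,d=pickle.load(open(sys.argv[1]+".pkl","rb")); q=s["eef_rot"]; R=Rn.from_quat([q[1],q[2],q[3],q[0]]).as_matrix()
print("bar",rect(W,.136,.155,d,.533,.044,.08))
m=(d>0)&(W[...,2]>.136)&(W[...,2]<.155)&(np.hypot(W[...,0]-.533,W[...,1]-.044)<.08)
T=(W-s["tcp_pos"])@R*1000; B=T[m]; print("bar in tool: x",np.percentile(B[:,0],[1,99]).round(1),"y",np.percentile(B[:,1],[1,99]).round(1),np.percentile(B[:,1],[1,99]).mean().round(1),"z",np.median(B[:,2]).round(1))
a=np.polyfit(B[:,0],B[:,1],1); print("bar dir err deg (turn by)",np.degrees(a[0]).round(2))
for n,sgn in [("new",1),("full",-1)]:
    a=np.radians(51.2); ey=np.array([-np.sin(a),np.cos(a)]); c=np.array([.5325,.0439])+sgn*.075*ey
    print(n,rect(W,.088,.1,d,c[0],c[1],.034),rect(W,.054,.061,d,c[0],c[1],.045))
P=(d>0)&(W[...,2]>.044)&(W[...,2]<.054)&(np.hypot(W[...,0]-.533,W[...,1]-.044)<.125)
Q=W[P]*1000; A=np.c_[Q[:,:2]-Q[:,:2].mean(0),np.ones(len(Q))]; n=np.linalg.lstsq(A,Q[:,2],rcond=None)[0]; print("rim slope world deg",np.degrees(n[:2]).round(2),n[2].round(1))
E
python3 bar.py w22
```

```text
bar {'n': 1782, 'c': array([532.9,  44. ]), 's': array([ 13.9, 116. ]), 'longyaw': np.float32(51.1), 'mean': array([536. ,  47.9], dtype=float32), 'z': 143.1}
bar in tool: x [-52.5  60.8] y [-6.2  7.4] 0.6 z 110.5
bar dir err deg (turn by) -0.02
new {'n': 1579, 'c': array([474.5,  90.2]), 's': array([35.6, 52.3]), 'longyaw': np.float32(141.5), 'mean': array([475.5,  90.5], dtype=float32), 'z': 93.5} {'n': 544, 'c': array([474.7,  90.2]), 's': array([45.1, 65.8]), 'longyaw': np.float32(141.4), 'mean': array([490. ,  91.9], dtype=float32), 'z': 57.1}
full {'n': 1566, 'c': array([592. ,  -2.2]), 's': array([35.4, 52.2]), 'longyaw': np.float32(141.6), 'mean': array([592. ,  -1.2], dtype=float32), 'z': 93.7} {'n': 541, 'c': array([591.8,  -1.7]), 's': array([44.8, 65.3]), 'longyaw': np.float32(141.4), 'mean': array([589.7,  13.1], dtype=float32), 'z': 57.2}
rim slope world deg [ 0.02 -0.12] 49.4
```

Request:
step_arm(
  series=[
    [1,3,1,55,0],
  ],
)

```text
time_s: 20.62
tcp_pos: [0.5355, 0.0444, 0.2034]
eef_rot: [0.008, 0.901, 0.434, -0.003]
force: [1.0, 0.7, -1.0]
finger_gap: 0.0854
```

```bash
python3 -c "
from h import *
eyes.grab_frame('wrist');eyes.grab_frame('wrist');eyes.grab_frame('wrist')
plan(533,44,None,-38.8);tiltv()"
```

```text
t 20.77 tcp [532.6  44.4 198.1] yaw -38.5 tilt 1.1 toolshift [-0.   0.5  0. ] turn 0.3 F [-0.5  0.2  1.2] gap 85.4
tool z horiz comp (deg) world x,y: [-0.5  -0.99] in tool x,y up-lean [-1.08  0.23]
```

Request:
step_arm(
  series=[
    [1,2,2,50,0],
  ],
)

```text
time_s: 20.9
tcp_pos: [0.5376, 0.0439, 0.1539]
eef_rot: [0.008, 0.901, 0.435, -0.004]
force: [1.2, -0.3, -0.5]
finger_gap: 0.0849
```

```bash
python3 -c "
from h import *
eyes.grab_frame('wrist');eyes.grab_frame('wrist')"
python3 w.py w23; python3 bar.py w23; python3 -c "
from h import *
plan(533,44,None,-38.8);tiltv()"
```

```text
bar {'n': 3948, 'c': array([533. ,  44.2]), 's': array([ 14., 116.]), 'longyaw': np.float32(51.6), 'mean': array([537.3,  49.6], dtype=float32), 'z': 143.1}
bar in tool: x [-55.7  57.5] y [-7.9  5.7] -1.1 z 3.3
bar dir err deg (turn by) -0.06
new {'n': 3102, 'c': array([474.5,  90.1]), 's': array([36.2, 52.1]), 'longyaw': np.float32(141.7), 'mean': array([476. ,  90.6], dtype=float32), 'z': 93.4} {'n': 1018, 'c': array([474.9,  90.4]), 's': array([45.1, 65.7]), 'longyaw': np.float32(141.5), 'mean': array([490.3,  91.7], dtype=float32), 'z': 57.0}
full {'n': 3088, 'c': array([591.6,  -2.2]), 's': array([36.1, 52.2]), 'longyaw': np.float32(141.4), 'mean': array([591.9,  -0.6], dtype=float32), 'z': 93.7} {'n': 1020, 'c': array([591.9,  -2. ]), 's': array([45.3, 65.8]), 'longyaw': np.float32(141.9), 'mean': array([589.6,  13.4], dtype=float32), 'z': 57.2}
rim slope world deg [ 0.04 -0.06] 49.4
t 21.05 tcp [534.8  43.8 149.1] yaw -38.5 tilt 1.15 toolshift [-0.9 -1.5  0. ] turn 0.3 F [ 0.  -0.8  0.6] gap 85.6
tool z horiz comp (deg) world x,y: [-0.59 -0.99] in tool x,y up-lean [-1.14  0.16]
```

View pics/w23.png

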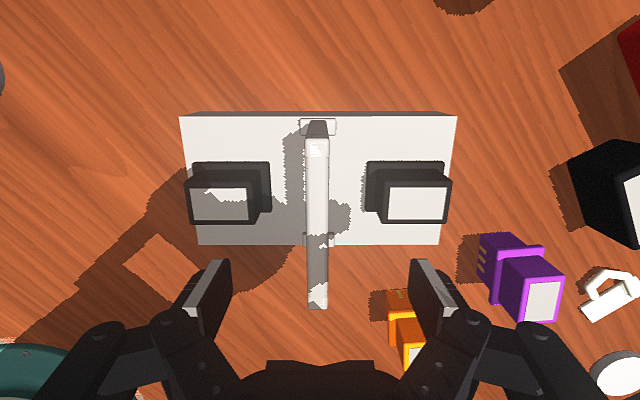

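Request:
step_arm(
  series=[
    [1,0.5,-1,42,0.3],
  ],
)

```text
time_s: 21.18
tcp_pos: [0.5367, 0.0442, 0.113]
eef_rot: [0.007, 0.902, 0.432, -0.005]
force: [0.1, -0.9, -0.3]
finger_gap: 0.0855
```

```bash
python3 -c "
from h import *
eyes.grab_frame('wrist');eyes.grab_frame('wrist')"
python3 w.py w24; python3 bar.py w24; python3 -c "
from h import *
plan(533,44,88,-38.8);tiltv()"
```

```text
bar {'n': 6606, 'c': array([532.9,  44.3]), 's': array([87.6, 92.3]), 'longyaw': np.float32(8.3), 'mean': array([538. ,  50.5], dtype=float32), 'z': 143.2}
bar in tool: x [-55.7  56.9] y [-45.   45.6] 0.3 z -36.4
bar dir err deg (turn by) -0.36
new {'n': 4295, 'c': array([474.4,  89.9]), 's': array([36.7, 52.1]), 'longyaw': np.float32(141.7), 'mean': array([476.4,  90.8], dtype=float32), 'z': 93.5} {'n': 1415, 'c': array([474.6,  90.1]), 's': array([46.2, 66. ]), 'longyaw': np.float32(141.6), 'mean': array([490.3,  91.8], dtype=float32), 'z': 57.1}
full {'n': 4318, 'c': array([591.8,  -2.1]), 's': array([36.4, 52.3]), 'longyaw': np.float32(141.5), 'mean': array([ 5.921e+02, -2.000e-01], dtype=float32), 'z': 93.7} {'n': 1402, 'c': array([592.1,  -2. ]), 's': array([45.4, 66.2]), 'longyaw': np.float32(141.8), 'mean': array([590.2,  13.4], dtype=float32), 'z': 57.3}
rim slope world deg [-0.   -0.11] 49.4
t 21.32 tcp [534.   44.1 108.8] yaw -38.8 tilt 1.16 toolshift [-0.3 -0.8 20.8] turn 0.0 F [ 0.  -1.2  0.7] gap 85.7
tool z horiz comp (deg) world x,y: [-0.6  -0.99] in tool x,y up-lean [-1.15  0.15]
```

View pics/w24.png

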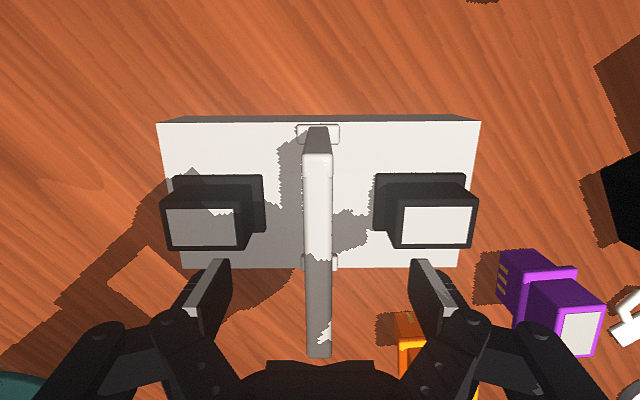

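```bash
python3 - <<'E'
from h import *; import pickle
s,W,d=pickle.load(open("w24.pkl","rb")); q=s["eef_rot"]; R=Rn.from_quat([q[1],q[2],q[3],q[0]]).as_matrix()
T=(W-s["tcp_pos"])@R*1000
for u,v in [(320,365),(320,375),(320,390),(345,375),(215,265),(222,290),(190,310),(425,290)]: print(u,v,T[v,u].round(1))
E
```

```text
320 365 [-224.7    1.2  112.5]
320 375 [   9.4    0.7 -104.6]
320 390 [  10.1    0.7 -109.6]
345 375 [   9.9    7.4 -105. ]
215 265 [  9.3 -45.6 -48.6]
222 290 [ -0.9 -42.4 -52.5]
190 310 [  8.1 -45.8 -76.6]
425 290 [  6.3  43.1 -62.6]
```

Request:
step_arm(
  series=[
    [1,0,-0.5,10,0],
    [1,0,0,10,0],
  ],
)

```text
time_s: 21.58
tcp_pos: [0.5356, 0.0442, 0.0935]
eef_rot: [0.007, 0.902, 0.432, -0.006]
force: [-0.1, 0.1, -0.3]
finger_gap: 0.0853
```

```bash
python3 -c "
from h import *
eyes.grab_frame('wrist');eyes.grab_frame('wrist')
plan(533,44,89,-38.8);tiltv()"
```

```text
t 21.68 tcp [535.   44.1  92.2] yaw -38.8 tilt 1.06 toolshift [-1.3 -1.5  3.2] turn 0.0 F [ 0.1 -0.7 -0.7] gap 85.2
tool z horiz comp (deg) world x,y: [-0.37 -0.99] in tool x,y up-lean [-1.    0.33]
```

Request:
step_arm(
  series=[
    [1,-1,-1.5,5,0],
  ],
)

```text
time_s: 21.8
tcp_pos: [0.5335, 0.0442, 0.0877]
eef_rot: [0.007, 0.902, 0.432, -0.006]
force: [-0.0, 0.3, -0.4]
finger_gap: 0.0853
```

```bash
python3 -c "
from h import *
eyes.grab_frame('wrist');eyes.grab_frame('wrist')
plan(533,44,89,-38.8);tiltv()"
```

```text
t 21.9 tcp [532.8  44.2  86.8] yaw -38.8 tilt 1.07 toolshift [-0.1  0.3 -2.2] turn 0.0 F [-0.6  0.6 -0.1] gap 85.3
tool z horiz comp (deg) world x,y: [-0.41 -0.99] in tool x,y up-lean [-1.03  0.3 ]
```

Request:
step_arm(
  series=[
    [0,0,0,0,0],
    [0,0,0,0,0],
    [0,0,0,0,0],
    [0,0,0,0,0],
    [0,0,0,0,0],
  ],
)

```text
time_s: 22.52
tcp_pos: [0.5329, 0.0443, 0.0873]
eef_rot: [0.006, 0.902, 0.432, -0.007]
force: [0.7, 0.1, -0.7]
finger_gap: 0.0133
```

Request:
step_arm(
  series=[
    [0,0,0,0,0],
    [0,0,0,0,0],
  ],
)

```text
time_s: 22.78
tcp_pos: [0.5329, 0.0443, 0.0873]
eef_rot: [0.006, 0.902, 0.432, -0.007]
force: [-0.2, 0.7, 0.7]
finger_gap: 0.0132
```

```bash
python3 w.py w25; python3 bar.py w25; python3 -c "
from h import *
plan(533,44,89,-38.8);tiltv()"
```

```text
bar {'n': 8426, 'c': array([538.3,  50.7]), 's': array([46.4, 96.8]), 'longyaw': np.float32(31.7), 'mean': array([542. ,  55.3], dtype=float32), 'z': 143.2}
bar in tool: x [-38.9  56.8] y [-17.7  18.6] 0.5 z -56.1
bar dir err deg (turn by) -0.16
new {'n': 5146, 'c': array([475. ,  90.2]), 's': array([36.3, 52.3]), 'longyaw': np.float32(142.0), 'mean': array([476.8,  91. ], dtype=float32), 'z': 93.5} {'n': 1675, 'c': array([475.3,  90.6]), 's': array([45.5, 66.3]), 'longyaw': np.float32(140.6), 'mean': array([490.5,  92.1], dtype=float32), 'z': 57.1}
full {'n': 5149, 'c': array([591.7,  -2.3]), 's': array([36.6, 52.2]), 'longyaw': np.float32(141.1), 'mean': array([ 5.921e+02, -2.000e-01], dtype=float32), 'z': 93.7} {'n': 1679, 'c': array([591.7,  -2.4]), 's': array([46.4, 66. ]), 'longyaw': np.float32(141.3), 'mean': array([590.3,  13.3], dtype=float32), 'z': 57.3}
rim slope world deg [ 0.   -0.12] 49.4
t 22.82 tcp [532.9  44.2  87.3] yaw -38.8 tilt 1.06 toolshift [-0.1  0.3 -1.7] turn 0.0 F [-0.4  0.6  0.3] gap 12.9
tool z horiz comp (deg) world x,y: [-0.4  -0.98] in tool x,y up-lean [-1.02  0.3 ]
```

View pics/w25.png

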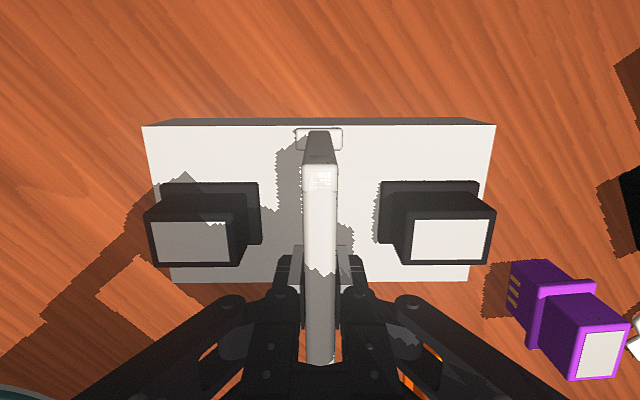

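Request:
step_arm(
  series=[
    [0,0,0,-5,0],
    [0,0,0,-7,0],
    [0,0,0,-7,0],
  ],
)

```text
time_s: 23.2
tcp_pos: [0.5318, 0.0445, 0.1053]
eef_rot: [0.006, 0.902, 0.432, -0.009]
force: [-0.7, 0.2, -8.0]
finger_gap: 0.013
```

```bash
cat > lev.py <<'E'
import sys
from h import *; import pickle
s,W,d=pickle.load(open(sys.argv[1]+".pkl","rb"))
# rim by following carrier: z near expected
q=s["eef_rot"]; R=Rn.from_quat([q[1],q[2],q[3],q[0]]).as_matrix(); T=(W-s["tcp_pos"])@R*1000
m=(d>0)&(T[...,2]>20)&(T[...,2]<60)&(abs(T[...,0])<58)&(abs(T[...,1])<114)&((abs(T[...,1])<35)|(abs(T[...,0])>30))
Q=W[m]*1000
for _ in range(4):
    A=np.c_[Q[:,:2]-[533,44],np.ones(len(Q))]; n=np.linalg.lstsq(A,Q[:,2],rcond=None)[0]; r=Q[:,2]-A@n; Q=Q[abs(r)<max(1.5,2*np.std(r))]
a=np.radians(51.2); ex=np.array([np.cos(a),np.sin(a)]); ey=np.array([-ex[1],ex[0]])
print("rim n",len(Q),"z@handle",n[2].round(1),"slope carrier x,y deg",np.degrees([n[:2]@ex,n[:2]@ey]).round(2))
E
python3 w.py w26; python3 lev.py w25; python3 lev.py w26; python3 -c "
from h import *
plan(533,44,189,-38.8);tiltv()"
```

```text
rim n 21305 z@handle 49.4 slope carrier x,y deg [-0.04 -0.08]
rim n 21206 z@handle 67.4 slope carrier x,y deg [-0.18 -0.11]
t 23.25 tcp [532.3  44.5 106.5] yaw -38.8 tilt 1.12 toolshift [ -1.6   1.2 -82.5] turn 0.0 F [ 0.9  0.3 -5.9] gap 13.3
tool z horiz comp (deg) world x,y: [-0.54 -0.99] in tool x,y up-lean [-1.11  0.2 ]
```

View pics/w26.png

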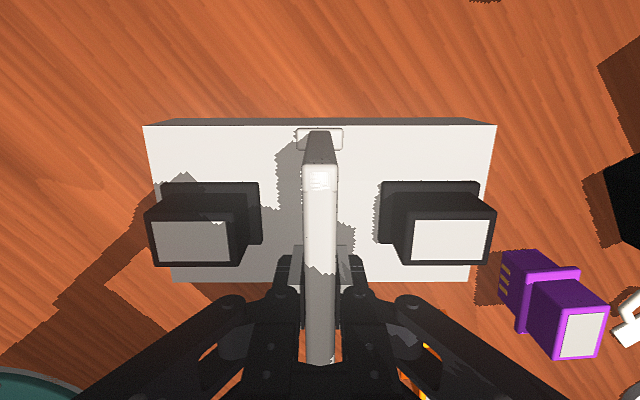

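Lifted 18 mm and level to within 0.2°. Carrying on gently.

Request:
step_arm(
  series=[
    [0,0,0,-7,0],
    [0,0,0,-8,0],
    [0,0,0,-8,0],
    [0,0,0,-8,0],
  ],
)

```text
time_s: 23.75
tcp_pos: [0.5324, 0.0451, 0.1394]
eef_rot: [0.006, 0.902, 0.432, -0.008]
force: [-0.3, 0.1, -8.1]
finger_gap: 0.013
```

```bash
python3 w.py w27; python3 lev.py w27; python3 -c "
from h import *
plan(533,44,189,-38.8);tiltv()"
```

```text
rim n 21270 z@handle 101.4 slope carrier x,y deg [-0.15 -0.15]
t 23.8 tcp [532.8  45.2 140.6] yaw -38.8 tilt 1.09 toolshift [ -1.7   1.1 -48.3] turn 0.0 F [ 0.5 -0.5 -5.9] gap 13.2
tool z horiz comp (deg) world x,y: [-0.48 -0.98] in tool x,y up-lean [-1.07  0.25]
```

Request:
step_arm(
  series=[
    [0,0,0,-8,0],
    [0,0,0,-8,0],
    [0,0,0,-8,0],
    [0,0,0,-8,0],
  ],
)

```text
time_s: 24.3
tcp_pos: [0.5329, 0.0457, 0.1744]
eef_rot: [0.006, 0.902, 0.432, -0.008]
force: [-0.1, -0.1, -8.1]
finger_gap: 0.013
```

Request:
step_arm(
  series=[
    [0,0,0,-8,0],
    [0,0,0,-6,0],
  ],
)

```text
time_s: 24.55
tcp_pos: [0.5331, 0.046, 0.1897]
eef_rot: [0.006, 0.902, 0.432, -0.008]
force: [-0.1, 0.2, -8.1]
finger_gap: 0.0132
```

```bash
python3 w.py w28; python3 lev.py w28; python3 -c "
from h import *
plan(533,44,189,-38.8);tiltv()"
```

```text
rim n 21257 z@handle 151.7 slope carrier x,y deg [-0.09 -0.2 ]
t 24.6 tcp [533.3  46.  190.5] yaw -38.8 tilt 1.08 toolshift [-1.8  1.   1.5] turn 0.0 F [-0.6 -0.  -6.1] gap 13.0
tool z horiz comp (deg) world x,y: [-0.44 -0.99] in tool x,y up-lean [-1.05  0.27]
```

Request:
step_arm(
  series=[
    [0,0,0,0,0],
    [0,0,0,0,0],
    [0,0,0,0,0],
    [0,0,0,0,0],
  ],
)

```text
time_s: 25.1
tcp_pos: [0.5331, 0.046, 0.1897]
eef_rot: [0.006, 0.902, 0.432, -0.008]
force: [-0.3, 0.4, -7.1]
finger_gap: 0.0129
```

```bash
for i in 1 2 3 4; do python3 w.py w29; python3 lev.py w29; done; python3 -c "
from h import *
plan(533,44,189,-38.8);tiltv();s=get_state();print(s['dq'].round(4),s['wrist_torque'].round(2))
p,d=eyes.grab_frame('scene'); cv2.imwrite('pics/s29.png',p[...,::-1])"
```

```text
rim n 21257 z@handle 151.7 slope carrier x,y deg [-0.11 -0.2 ]
rim n 21268 z@handle 151.8 slope carrier x,y deg [-0.11 -0.19]
rim n 21262 z@handle 151.8 slope carrier x,y deg [-0.11 -0.2 ]
rim n 21283 z@handle 151.9 slope carrier x,y deg [-0.1 -0.2]
t 25.3 tcp [533.1  46.  189.9] yaw -38.8 tilt 1.1 toolshift [-1.6  1.1  0.9] turn 0.0 F [-0.3 -0.1 -7.7] gap 13.1
tool z horiz comp (deg) world x,y: [-0.49 -0.99] in tool x,y up-lean [-1.08  0.23]
[ 0.0001 -0.0002 -0.002  -0.     -0.0024 -0.0008] [ 0.07 -0.   -0.01]
```

View pics/s29.png

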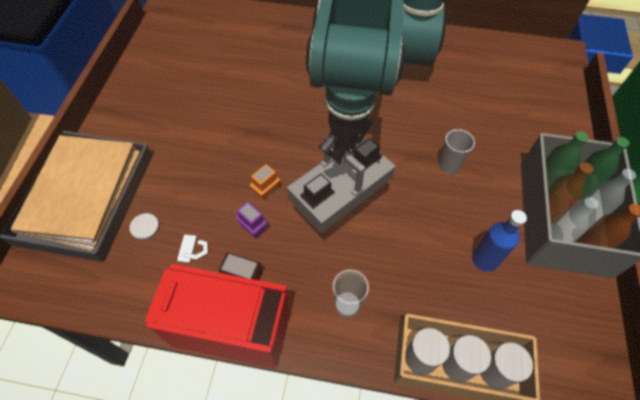

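View pics/w29.png

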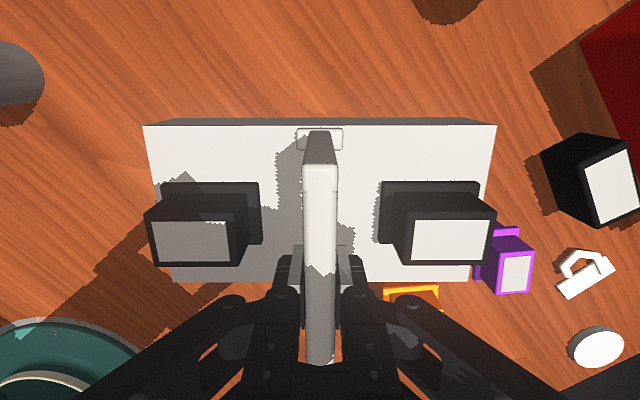

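The carrier hangs from the gripper at 102 mm, level within about 0.2° and still. Both packs are home (heads at (190,242) and (450,242) in the wrist view), and the bystanders are where they were.

```bash
python3 -c "
from workcell import job
print(job.sign_off())"
```

```text
the job is handed in; nothing more can be done
None
```

The loose stepped pack is pressed home in the carrier. I signed off with the gripper alone holding the carrier about 10 cm above the shelf, level and still, at about 25 s of the 54 s allowed.

**Last checks**
- **Seating:** before the lift, both pack heads stood 44.5 mm above the rim in the scene camera. The wrist camera put them at 93.5 and 93.7 mm. After the lift I judged seating only by eye, and the two packs look alike.
- **Lift:** the carrier hangs about 102 mm up. Its tilt is about 0.1° along carrier x and 0.2° along carrier y, and it stayed within 0.2° at each check on the way up. Joint speeds are near zero, and the wrist carries about 7–8 N.
- **Other things:** they look unmoved in the final scene picture, checked by eye only.

**What went wrong or disagreed**
- **Fingertip position:** the real fingertips lie about 26 mm behind the stated TCP. My first grip therefore held only the top few millimetres of the pack.
- **Insertion:** the plug hit the edge of the pocket twice, at up to 64 N at the wrist, and shifted in the grip. I re-aimed it from the depth images, got it in, let go, and pressed it home with shut fingertips at about 42 N. That is just over 40 N, but it was fingertip contact, not the gripper's body.
- **Tool tilt:** the tool drifted to about 2° off vertical. I brought it down to about 1° before taking the handle.
- **Camera offset:** the top and wrist cameras disagreed by about 4–5 mm, so I used the wrist camera for the fine positioning.

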